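Load a deburring tub and lock the bayonet cap

TASK

Set up a deburring batch: lift the top tub off the pile and stand it in the round recess of the deburring machine, then put every flat link and tee piece that lies on the bench into that tub. Finally put the cap on the machine with its two lugs through the gaps in the bayonet collar and twist it clockwise, about a quarter turn, until it clicks locked at the stop; leave the other tubs and the tools where they are and let go of everything.

Things in the scene. Friction and masses are not known exactly. Their poses are not given: they have to be found in the camera images.
- machine: Low round grey deburring machine, 196 mm across, fixed to the bench, with a 34 x 60 mm black switch box on its -x side. Origin: centre of its underside, z up. Top: a recess for a tub, round it a flat track (42 mm above the origin, radius 69 to 93 mm) inside a collar (top 58 mm above the origin). Two ledges reach in from the collar over the track to radius 82 mm, 8.5 mm above it.
- recess (a point): Centre of the round recess floor, 30 mm above the machine's origin; recess radius 69 mm, 12 mm deep. A tub's underside comes to rest here.
- gap (a point): Middle of one of the two gaps between the ledges, on the track, 86 mm from the machine's axis, at +80 degrees from its x axis (counter-clockwise seen from above). The other gap lies opposite. Each gap is 50 degrees wide; the cap's lugs (24 degrees) go down through them onto the track.
- lug_home (a point): Where the middle of a lug ends, on the track, 86 mm from the machine's axis on its x axis (the other lug: opposite). From the gaps the cap is turned 80 degrees (1.40 rad) clockwise seen from above, lugs under the ledges, to firm stops; cap x and machine x are then parallel, either way round. The other way is blocked after 14 degrees.
- detent (a joint): Spring detent in the track that a passing lug presses down: 0 = fully up (m), about 0.004 = pressed flat. It springs up behind the lug in the last 10 degrees or so of the turn (the click). Its spring gives 1 to 3 N.
- tub_top: Grey plastic tub, uppermost of a pile of three alike, 0.18 kg. Outside 130 mm across, 56 mm high; wall 9 mm thick (radius 56 to 65 mm: pinch the wall from above, one finger inside), inner floor 8 mm above the origin. Origin: centre of its underside, z up. Its 4 mm foot sits in the rim of the tub below (pitch 52 mm). Standing in the machine its rim is 44 mm above the track.
- tub_middle: The tub below it, alike (origin at the centre of its underside); stays in the pile.
- tub_bottom: The lowest tub, alike, on the bench (origin at the centre of its underside); stays in the pile.
- cap: Round aluminium bayonet cap, 0.25 kg, 158 mm across, 58 mm high, open below (50 mm deep, inside radius 73 mm). Two lugs (36 mm wide, 6 mm thick, out to radius 88 mm) at the lower edge on its +x and -x sides. Black bar handle on top: 110 mm along its x, 20 mm wide, 58 to 95 mm above the origin. Origin: centre of the lower edge, z up. 3 mm play in the collar; on the track its origin is on track height.
- link_1: Flat steel link with round ends and a hole in each end, 84 mm long (its y), 16 mm wide (x), 10 mm thick (z), 0.09 kg, lying flat on the bench; may be absent. Origin: centre of its underside.
- link_2: Flat steel link with round ends and a hole in each end, 84 mm long (its y), 16 mm wide (x), 10 mm thick (z), 0.09 kg, lying flat on the bench; may be absent. Origin: centre of its underside.
- link_3: Flat steel link with round ends and a hole in each end, 84 mm long (its y), 16 mm wide (x), 10 mm thick (z), 0.09 kg, lying flat on the bench; may be absent. Origin: centre of its underside.
- tee_1: Milled aluminium tee piece, 70 mm long (its y), 0.06 kg: foot 24 mm wide and 7 mm thick, on it a rib 9 mm thick along y, overall 22 mm high; lying foot down on the bench; may be absent. Grip it by the rib or across the foot. Origin: centre of the foot's underside.
- tee_2: Milled aluminium tee piece, 70 mm long (its y), 0.06 kg: foot 24 mm wide and 7 mm thick, on it a rib 9 mm thick along y, overall 22 mm high; lying foot down on the bench; may be absent. Grip it by the rib or across the foot. Origin: centre of the foot's underside.
- tee_3: Milled aluminium tee piece, 70 mm long (its y), 0.06 kg: foot 24 mm wide and 7 mm thick, on it a rib 9 mm thick along y, overall 22 mm high; lying foot down on the bench; may be absent. Grip it by the rib or across the foot. Origin: centre of the foot's underside.
- tape_measure: Grey pocket tape measure, 44 x 57 x 33 mm, bystander (origin: centre of its underside).
- oilstone: Grey oilstone, 30 x 105 x 20 mm, bystander (origin: centre of its underside).
- folding_rule: Folding wooden rule, 19 x 168 x 6 mm, bystander (origin: centre of its underside).
Things that resemble listed ones, but are neither listed nor needed, are in the scene too. Leave any green or pink look-alike of the tee_1 alone.

How it is judged:
On the way, in this order (a step that is already met when the one before it is completed fails the run):
1. the top tub stands in the machine's recess (horizontal distance between tub_top and machine below 0.012 m and z of tub_top in the frame of machine between 0.024 and 0.035 m and angle between tub_top's own z axis and vertical below 0.08 rad), for 0.3 s.
2. every link and tee lies in that tub (all of step 1 and horizontal distance between each of link_1, link_2, link_3, tee_1, tee_2, tee_3 and tub_top below 0.055 m and z of link_1 in the frame of tub_top between -0.002 and 0.056 m and z of link_2 in the frame of tub_top between -0.002 and 0.056 m and z of link_3 in the frame of tub_top between -0.002 and 0.056 m and z of tee_1 in the frame of tub_top between -0.002 and 0.056 m and z of tee_2 in the frame of tub_top between -0.002 and 0.056 m and z of tee_3 in the frame of tub_top between -0.002 and 0.056 m), for 0.3 s.
3. the cap is on and twisted to its click (all of step 2 and horizontal distance between cap and machine below 0.008 m and z of cap in the frame of machine between 0.038 and 0.0465 m and angle between cap's own z axis and vertical below 0.06 rad and angle between the x axis of cap and the x axis of machine, either way round below 0.12 rad and value of joint detent below 0.002 m), for 0.3 s.
At the end, for the whole second after the job is handed in: Top tub upright in the recess (12 mm), all links and tees in it below the rim, cap flat on the track (within 8 mm of centre, 4.5 mm of height), its x within 0.12 rad of the machine's, detent up (under 2 mm), at rest; other tubs, tape, stone, folding rule moved under 30 mm (all of step 3 and linear speed of cap below 0.02 m/s and distance of each of tub_middle, tub_bottom, tape_measure, oilstone, folding_rule from where it was at the start of the episode below 0.03 m); the robot touches nothing.
It fails at once if another tub of the pile is dragged or lifted away (over 60 mm) (distance of any of tub_middle, tub_bottom from where it was at the start of the episode above 0.06 m).
It fails at once if the tape measure, oilstone or folding rule is knocked away (over 50 mm) (distance of any of tape_measure, oilstone, folding_rule from where it was at the start of the episode above 0.05 m).
Of link_1, link_2, link_3, tee_1, tee_2, tee_3 only 4 to 6 are there at a start; the rules pass over those that are not, and their reading is None.
At some moment in a run one of link_1, link_2, link_3, tee_1, tee_2, tee_3 may be knocked a few centimetres aside while the robot is not near it.
It also fails if it takes over 210 s, if anything falls off the work surface, if the arm or the gripper's body presses on something with over 40 N, if the wrist force passes 120 N, or if a joint passes its speed limit or range.

ROBOT

A 7-joint arm with a two-finger parallel gripper is mounted at the origin on a cart in front of the work surface, level with it; the furniture and walls round the work are solid. World frame = base frame: x ahead of the robot, y to its left, z up, the work surface at z = 0. Lengths are in m, angles in rad, forces in N, time in s.
With the tool pointing down it reaches from about 0.4 to 0.875 m from the base axis. Payload 19.3 kg.
Tool frame: the origin (TCP) lies at the very end of the fingers, on their centre line; the grasp point (between the pads) lies 19 mm behind it; y points along the fingers, x is the direction in which the jaws open and shut, and the axes are right-handed (so a half turn about y gives the same grasp; the last joint's range is limited). The gripper opens to 85 mm and grips with 20 to 120 N. Pads are 22 mm wide; open, the fingers measure 114 mm over their backs; the gripper's body (76 mm by 85 mm) begins 54 mm behind the grasp point. The pads swing forward as they close: fully open they stand 13 mm farther back than shut.
Start: joints at [1.065, 0.521, -0.036, 1.599, 0.021, 1.021, -0.113], TCP at [0.264, -0.567, 0.231] pointing down, gripper open.
Joint ranges: [-2.91, 2.91], [-0.3, 2.13], [-1.5, 1.42], [0.17, 2.43], [-1.26, 4.41], [0.16, 1.93], [-2.52, 2.52]. Speed limits (rad/s): [1.89, 1.89, 2.39, 2.39, 3.01, 3.01, 3.01].

INTERFACE

Orientations are given as [roll, pitch, yaw] about the fixed x, y, z axes, in that order (R = Rz(yaw) Ry(pitch) Rx(roll)).
In Python, from workcell import bot gives the robot as it stands. The module is installed in compiled form; this text tells all that it offers.
- The arm moves only by the shell command python3 -m crank 'ROWS' [FORCE]. ROWS is JSON, a list of rows, each an object of numbers: "hand": the closure, from 0 (fully open) to 1 (shut); "dx", "dy", "dz": the shift along the tool's x, y, z in mm; "yaw": the turn about the tool's y in rad. In form: [{"hand": .., "dx": .., "dy": .., "dz": .., "yaw": ..}, ...]. A call has 1 to 12 rows; each row is the pose to reach, as a shift and turn from the pose commanded when the call began, along the tool's axes at that moment; what a row does not reach only later rows make up. A row lasts 1/12 s, in which the tool goes at most 41.7 mm and 7.16 degrees, less where a joint would pass 70% of its speed; a pose out of reach is approached as far as the arm can. A call with a gripper value outside its range is refused whole. The fingers move at their own pace and stop on an object; FORCE is the grip in N (left out, the last holds). Time passes only in rows, so rows that repeat a pose let the fingers close. It gives the time, the measured TCP pose, the force and the opening at its end, in the units of the state.
- bot.observe(): the state, without advancing time (a new reading comes with each control period).
- bot.grab_frame(name): name is "scene" or "top" or "wrist"; returns the picture (420x560x3 uint8, red, green, blue); there is no depth.
- bot.camera_info(name): a dict with "fx", "fy", "cx", "cy" (pixels), "dist" ([k1, k2, p1, p2, k3] as OpenCV has them; the pictures are not rectified), "rvec" (rotation vector, rad) and "tvec" (3), from world to camera coordinates, as OpenCV has them. Camera axes: x right, y down, z forward; pixel columns grow to the right and rows downward; lengths in m; the calibration is good to about 2 mm. A picture is of the moment at which its call begins: read the wrist's pose just before it. camera_info takes no time and is no camera call; for the wrist camera it gives the pose at the moment of the call.
- bot.job_done(): hands the job in, once; it reports no verdict.
The state is a dict: "clock": time; "qpos": joint angles; "qd": joint speeds; "joint_efforts": joint torques, N m; "position": TCP position; "tool_rot": TCP orientation; "force": force on the tool from outside, world axes, zero at the start; "moment": the same for the moment, N m; "grip_width": finger opening in m.
Only numpy, scipy, OpenCV 4.12 (cv2) and the standard library are available. Lean on these libraries where they do the work, as an engineer would, in place of code of your own. Each camera call takes 0.05 s, during which the arm holds its last target.

## Working session

There is one attempt and no reset: what is moved stays moved. The work goes in short steps, Python scripts to look and compute and a shell command to move; the robot and the scene stay as the last step left them, time stands still between calls to the robot, and variables do not carry over. Pictures are saved under pics/ and viewed, and the job is handed in when it is done.

```bash
mkdir -p pics; python3 - <<'E'
from workcell import bot
import cv2,json
s=bot.observe()
for k,v in s.items(): print(k,v)
for n in ("scene","top","wrist"):
    im=bot.grab_frame(n); cv2.imwrite(f"pics/{n}0.png",cv2.cvtColor(im,cv2.COLOR_RGB2BGR))
    print(n,bot.camera_info(n))
E
```

```text
clock 0.0
qpos [ 1.06481392  0.52202037 -0.0363088   1.60001312  0.02117024  1.02110639
 -0.11280541]
qd [ 0.001371   -0.00039849 -0.00092575  0.00013025  0.00089215 -0.00046763
 -0.00046868]
joint_efforts [ 5.87083232e-04 -9.27102470e+01  1.98071145e+00 -3.69927156e+01
  1.80617021e-02  8.37930653e-03  7.81889685e-05]
position [ 0.26364179 -0.56629027  0.23072015]
tool_rot [-1.57086408e+00  1.16140573e-03 -1.13506094e+00]
force [0.31211253 0.01053705 0.20152008]
moment [-0.03635908 -0.04880929  0.03796596]
grip_width 0.08519993480663943
scene {'fx': 465.8280049053521, 'fy': 465.8280049053521, 'cx': 285.5737981149863, 'cy': 207.61773271053946, 'dist': array([-0.08559431,  0.        ,  0.        ,  0.        ,  0.        ]), 'rvec': array([ 1.97169887, -0.78877205,  0.42349404]), 'tvec': array([-0.33690738,  0.27049877,  1.17794413])}
top {'fx': 488.14432463283066, 'fy': 488.14432463283066, 'cx': 281.2109914959575, 'cy': 209.76127488874988, 'dist': array([-0.1383632,  0.       ,  0.       ,  0.       ,  0.       ]), 'rvec': array([ 2.1641168 , -1.89738444,  0.322403  ]), 'tvec': array([-0.03221485,  0.51906769,  1.40523531])}
wrist {'fx': 322.59442916717114, 'fy': 322.59442916717114, 'cx': 279.7134167637898, 'cy': 205.8711500783054, 'dist': array([-0.0708865,  0.       ,  0.       ,  0.       ,  0.       ]), 'rvec': array([-2.431038  ,  1.55004602,  0.23298641]), 'tvec': array([-0.62539767, -0.03787688,  0.379885  ])}
```

View pics/top0.png

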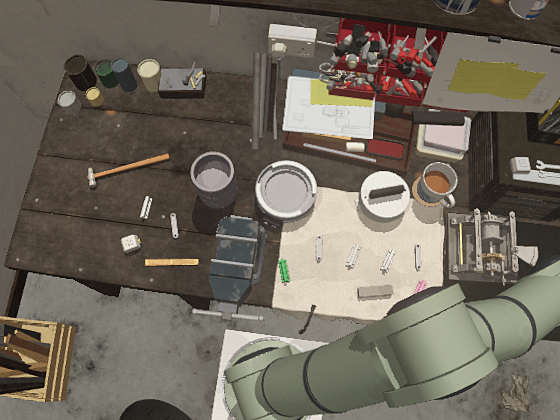

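View pics/scene0.png

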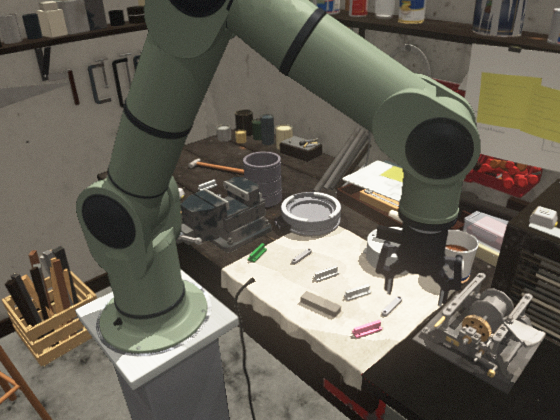

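View pics/wrist0.png

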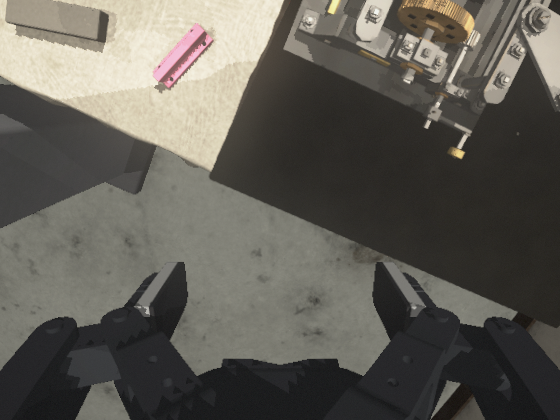

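The top view shows six candidates: links at (319,249), (418,257) and (174,225), and tees at (353,257), (388,260) and (147,207). The look-alikes to avoid are the green tee at (284,271) and the pink one at (420,287). The tub pile is at (213,178), the machine at (286,190) and the cap at (385,197). A mug at (437,184) sits near the cap.

```bash
cat > h.py <<'E'
import cv2,numpy as np
from workcell import bot
from scipy.spatial.transform import Rotation as Ro
def px2w(info,uv,z):
    K=np.array([[info['fx'],0,info['cx']],[0,info['fy'],info['cy']],[0,0,1]])
    p=cv2.undistortPoints(np.array(uv,float).reshape(-1,1,2),K,info['dist']).reshape(-1,2)
    R=cv2.Rodrigues(info['rvec'])[0]; c=-R.T@info['tvec']
    d=np.c_[p,np.ones(len(p))]@R
    z=np.broadcast_to(z,(len(p),))
    t=(z-c[2])/d[:,2]
    return c+d*t[:,None]
def w2px(info,P):
    K=np.array([[info['fx'],0,info['cx']],[0,info['fy'],info['cy']],[0,0,1]])
    return cv2.projectPoints(np.array(P,float).reshape(-1,1,3),info['rvec'],info['tvec'],K,info['dist'])[0].reshape(-1,2)
def grab(name,fn):
    info=bot.camera_info(name); im=cv2.cvtColor(bot.grab_frame(name),cv2.COLOR_RGB2BGR)
    cv2.imwrite(f'pics/{fn}.png',im); return info,im
def crop(im,x0,y0,w,h,s,fn):
    c=cv2.resize(im[y0:y0+h,x0:x0+w],None,fx=s,fy=s,interpolation=cv2.INTER_CUBIC)
    for u in range((x0//10+1)*10,x0+w,10): 
        cv2.line(c,((u-x0)*s,0),((u-x0)*s,8 if u%50 else 20),(0,255,255),1)
        if u%20==0: cv2.putText(c,str(u),((u-x0)*s,20),0,.4,(0,255,255),1)
    for v in range((y0//10+1)*10,y0+h,10):
        cv2.line(c,(0,(v-y0)*s),(8,(v-y0)*s),(0,255,255),1)
        if v%20==0: cv2.putText(c,str(v),(2,(v-y0)*s+4),0,.4,(0,255,255),1)
    cv2.imwrite(f'pics/{fn}.png',c)
def rel(target,axisx_yaw=None,s=None):
    """shift in tool axes mm to bring TCP to target; yaw needed so tool x lies along world angle"""
    s=s or bot.observe(); R=Ro.from_euler('xyz',s['tool_rot']).as_matrix()
    d=R.T@(np.array(target)-s['position'])*1000
    out={'d':d.round(1).tolist()}
    cur=np.arctan2(R[1,0],R[0,0]); out['cur_deg']=round(np.degrees(cur),2)
    return out
E
python3 - <<'E'
from h import *
im=cv2.imread('pics/top0.png')
crop(im,180,140,140,105,5,'c1'); crop(im,330,150,150,110,5,'c2'); crop(im,270,220,180,90,4,'c3'); crop(im,80,190,140,90,5,'c4')
s=bot.observe();R=Ro.from_euler('xyz',s['tool_rot']).as_matrix();print(R.round(3))
i=bot.camera_info('top')
for n,uv in dict(l1=(319,249),l2=(418,257),l3=(174,225),t1=(353,257),t2=(388,260),t3=(147,207),stone=(375,293),tape=(131,243)).items(): print(n,px2w(i,uv,.01)[0].round(3))
print(px2w(i,(286,190),.05),px2w(i,(385,197),.07),px2w(i,(213,175),.16))
E
```

```text
[[ 0.422 -0.     0.907]
 [-0.907  0.001  0.422]
 [-0.001 -1.    -0.   ]]
l1 [ 0.431 -0.096  0.01 ]
l2 [ 0.445 -0.41   0.01 ]
l3 [0.449 0.373 0.01 ]
t1 [ 0.419 -0.204  0.01 ]
t2 [ 0.424 -0.315  0.01 ]
t3 [0.497 0.474 0.01 ]
stone [ 0.315 -0.282  0.01 ]
tape [0.371 0.499 0.01 ]
[[0.59934968 0.03096475 0.05      ]] [[ 0.60962216 -0.28144032  0.07      ]] [[0.57568033 0.24871268 0.16      ]]
```

View pics/c1.png

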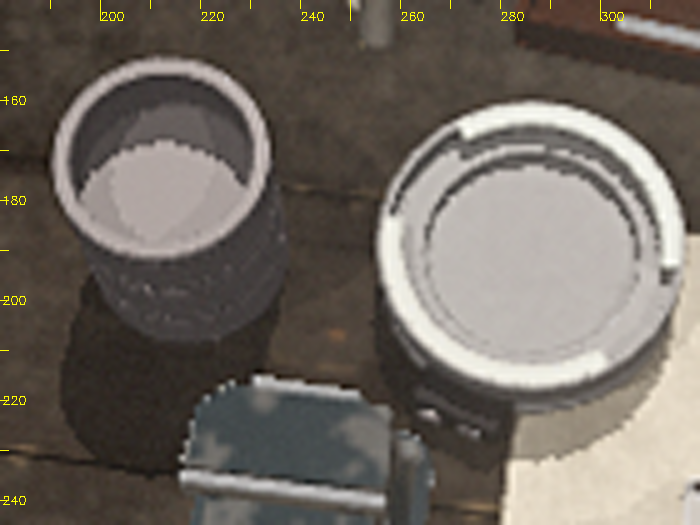

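View pics/c2.png

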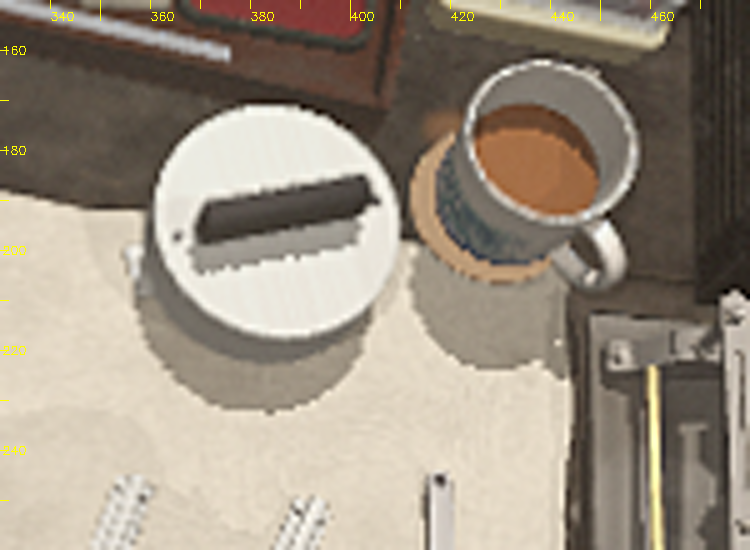

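View pics/c3.png

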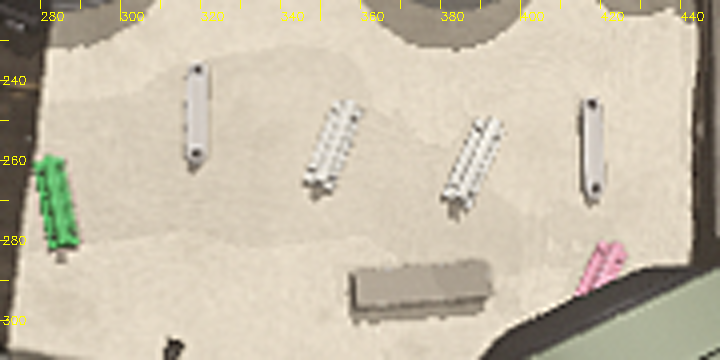

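View pics/c4.png

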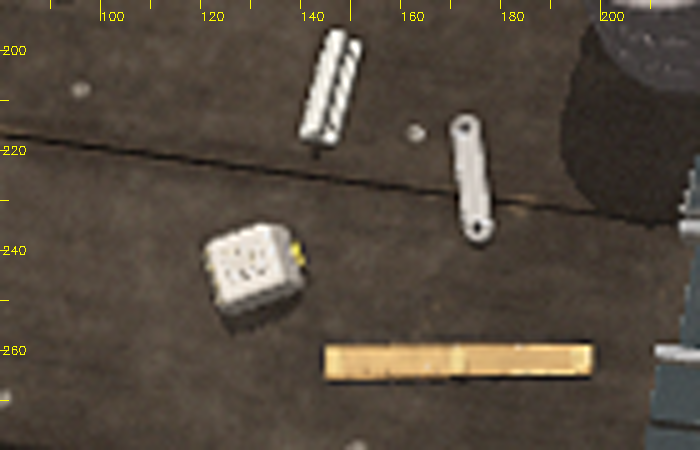

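```bash
python3 - <<'E'
from h import *
i=bot.camera_info('top')
s=bot.observe();R=Ro.from_euler('xyz',s['tool_rot']).as_matrix()
w=bot.camera_info('wrist');Rw=cv2.Rodrigues(w['rvec'])[0];c=-Rw.T@w['tvec']
print('cam in tool',(R.T@(c-s['position'])).round(4),'cam axes in tool (rows)\n',(Rw@R).round(3))
from scipy.optimize import least_squares
def fit(pts,z,r):
    P=px2w(i,pts,z)[:,:2]
    f=lambda q:np.hypot(*(P-q[:2]).T)-q[2]
    o=least_squares(f,[*P.mean(0),r]);print('ctr',o.x.round(4),'res mm',(o.fun*1000).round(1))
    return o.x
tub=fit([(190.7,172),(234.3,172),(213,151.5),(213,191.5),(196.5,158),(229,158),(198,187),(228,187)],.160,.065)
mach=fit([(255.4,188),(317,188),(286,160),(286,217.5),(265,168),(308,168),(264,211),(307,211.5)],.058,.098)
cap=fit([(360.3,193),(408,193),(384,170.5),(384,217.7),(367,176.5),(402,178),(367,211.5),(403,209)],.058,.079)
h=px2w(i,[(370.5,193.8),(404,187.8)],.095);d=h[1]-h[0];print('handle',h.mean(0),np.hypot(*d[:2]),np.degrees(np.arctan2(d[1],d[0])))
b=px2w(i,[(268,224)],.03)[0];d=mach[:2]-b[:2];print('mach yaw approx',np.degrees(np.arctan2(d[1],d[0])))
for p in [(257.5,183),(271,166),(314,193),(300,211)]:
    q=px2w(i,p,.058)[0]-[*mach[:2],0];print('ledge end',p,np.degrees(np.arctan2(q[1],q[0])).round(1))
print('rels: tub dist',np.hypot(*tub[:2]),np.hypot(*mach[:2]),np.hypot(*cap[:2]))
for n,a in dict(l1=[(318,236.5),(318.5,259)],l2=[(415,245.5),(416.5,268)],l3=[(172.2,215),(175.5,236)],t1=[(355.5,247),(348,267)],t2=[(391,251),(382,271)],t3=[(149,197),(142.5,217)]).items():
    q=px2w(i,a,.01);d=q[1]-q[0];print(n,q.mean(0).round(3),np.hypot(*d[:2]).round(3),np.degrees(np.arctan2(d[1],d[0])).round(1))
E
```

```text
cam in tool [ 0.001  -0.1427  0.0745] cam axes in tool (rows)
 [[ 1.     0.    -0.   ]
 [-0.    -0.292 -0.956]
 [-0.     0.956 -0.292]]
ctr [0.587  0.2519 0.066 ] res mm [-0.1 -0.9 -0.2 -1.5  1.7 -1.3 -1.2  3.4]
ctr [0.6011 0.0307 0.099 ] res mm [-1.4 -1.3  0.4 -2.7 -0.7  1.2  3.3  1.2]
ctr [ 0.6253 -0.28    0.0795] res mm [-3.3 -1.8  1.   0.9 -1.4  3.4  4.1 -2.8]
handle [ 0.62120288 -0.28297825  0.095     ] 0.10898791373025216 -71.7167255449411
mach yaw approx -20.28765540306408
ledge end (257.5, 183) 85.8
ledge end (271, 166) 39.4
ledge end (314, 193) -92.1
ledge end (300, 211) -142.8
rels: tub dist 0.6388160590554899 0.6019101637057169 0.6851327131992175
l1 [ 0.435 -0.093  0.01 ] 0.073 -172.6
l2 [ 0.446 -0.403  0.01 ] 0.073 -173.5
l3 [0.447 0.373 0.01 ] 0.072 -160.0
t1 [ 0.419 -0.201  0.01 ] 0.069 165.1
t2 [ 0.42  -0.311  0.01 ] 0.072 160.4
t3 [0.497 0.478 0.01 ] 0.071 175.0
```

```bash
python3 - <<'E'
from h import *
a=np.radians(20)
t=np.array([.587,.2519,.27])-.0605*np.array([np.cos(a),np.sin(a),0])
print(t,rel(t))
E
```

```text
[0.5301486  0.23120778 0.27      ] {'d': [-610.6, -38.7, 578.2], 'cur_deg': np.float64(-65.03)}
```

```bash
python3 -m crank '[{"hand":0,"dx":-300,"dy":-60,"dz":290,"yaw":-0.7},{"hand":0,"dx":-300,"dy":-60,"dz":290,"yaw":-0.7},{"hand":0,"dx":-300,"dy":-60,"dz":290,"yaw":-0.7},{"hand":0,"dx":-300,"dy":-60,"dz":290,"yaw":-0.7},{"hand":0,"dx":-300,"dy":-60,"dz":290,"yaw":-0.7},{"hand":0,"dx":-300,"dy":-60,"dz":290,"yaw":-0.7},{"hand":0,"dx":-611,"dy":-60,"dz":578,"yaw":-1.484},{"hand":0,"dx":-611,"dy":-60,"dz":578,"yaw":-1.484},{"hand":0,"dx":-611,"dy":-60,"dz":578,"yaw":-1.484},{"hand":0,"dx":-611,"dy":-60,"dz":578,"yaw":-1.484},{"hand":0,"dx":-611,"dy":-60,"dz":578,"yaw":-1.484},{"hand":0,"dx":-611,"dy":-60,"dz":578,"yaw":-1.484}]' 60
python3 - <<'E'
from h import *
a=np.radians(20)
t=np.array([.587,.2519,.27])-.0605*np.array([np.cos(a),np.sin(a),0])
print(t,rel(t),bot.observe()['qpos'])
E
```

```text
clock: 1.15
position: [0.4226, -0.0935, 0.2774]
tool_rot: [-1.571, -0.0, 0.321]
force: [1.9, -0.7, -0.0]
grip_width: 0.0855
[0.5301486  0.23120778 0.27      ] {'d': [204.4, 7.3, 274.2], 'cur_deg': np.float64(18.38)} [ 0.57905834  0.190323   -0.56819541  1.99550764  0.12271859  0.98826329
  0.27218352]
```

```bash
python3 -m crank '[{"hand":0.3,"dx":190,"dy":0,"dz":262,"yaw":0},{"hand":0.3,"dx":190,"dy":0,"dz":262,"yaw":0},{"hand":0.3,"dx":190,"dy":0,"dz":262,"yaw":0},{"hand":0.3,"dx":190,"dy":0,"dz":262,"yaw":0},{"hand":0.3,"dx":190,"dy":0,"dz":262,"yaw":0},{"hand":0.3,"dx":190,"dy":0,"dz":262,"yaw":0},{"hand":0.3,"dx":190,"dy":0,"dz":262,"yaw":0},{"hand":0.3,"dx":190,"dy":0,"dz":262,"yaw":0},{"hand":0.3,"dx":190,"dy":0,"dz":262,"yaw":0},{"hand":0.3,"dx":190,"dy":0,"dz":262,"yaw":0},{"hand":0.3,"dx":190,"dy":0,"dz":262,"yaw":0},{"hand":0.3,"dx":190,"dy":0,"dz":262,"yaw":0}]'
python3 - <<'E'
from h import *
a=np.radians(20)
t=np.array([.587,.2519,.27])-.0605*np.array([np.cos(a),np.sin(a),0])
print(t,rel(t),bot.observe()['qpos'])
i,im=grab('wrist','w1')
E
```

```text
clock: 2.15
position: [0.5221, 0.2113, 0.2771]
tool_rot: [-1.572, 0.0, 0.314]
force: [0.4, 0.2, -0.7]
grip_width: 0.0599
[0.5301486  0.23120778 0.27      ] {'d': [13.8, 7.1, 16.5], 'cur_deg': np.float64(17.97)} [-0.01079884  0.44077965 -0.66246186  1.68671237  0.29689838  1.11717322
 -0.44498304]
```

View pics/w1.png

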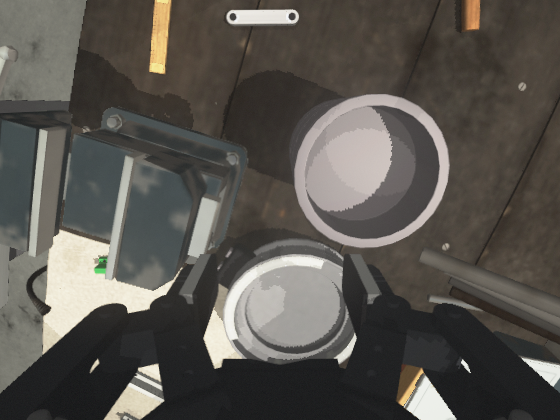

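```bash
cat >> h.py <<'E'
from scipy.optimize import least_squares
def fit(i,pts,z,r,fixr=False):
    P=px2w(i,pts,z)[:,:2]
    f=(lambda q:np.hypot(*(P-q[:2]).T)-r) if fixr else (lambda q:np.hypot(*(P-q[:2]).T)-q[2])
    o=least_squares(f,[*P.mean(0)] if fixr else [*P.mean(0),r]);print('ctr',o.x.round(4),'res mm',(o.fun*1000).round(1))
    return o.x
E
python3 - <<'E'
from h import *
im=cv2.imread('pics/w1.png'); crop(im,285,85,175,175,4,'c5')
i=bot.camera_info('wrist')
c=fit(i,[(295,178),(449.5,163),(382,94),(366,247)],.16,.065)
E
```

```text
ctr [0.5892 0.2544 0.0643] res mm [ 0.1  0.1 -0.1 -0.1]
```

View pics/c5.png

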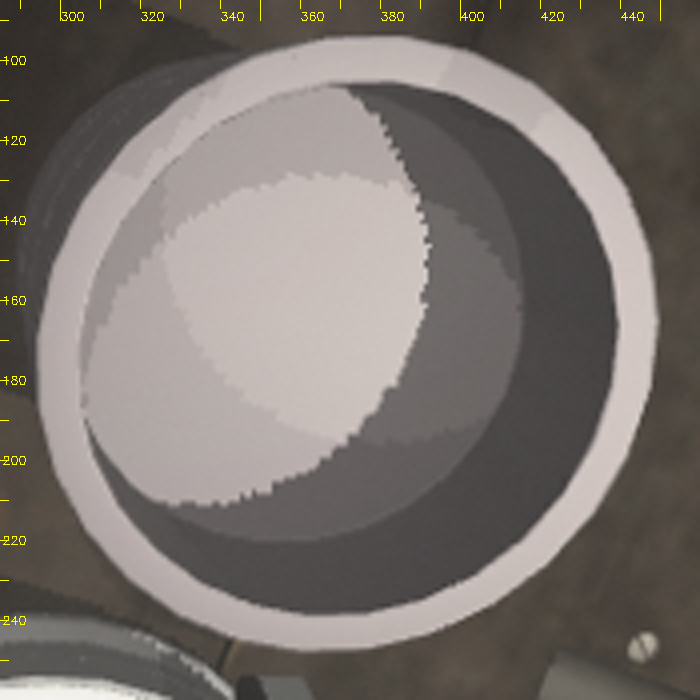

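```bash
python3 - <<'E'
from h import *
s=bot.observe();R=Ro.from_euler('xyz',s['tool_rot']).as_matrix();u=R[:,0]
t=np.array([.5891,.2539,0])-.0605*u; t[2]=.133
print(s['position'],s['tool_rot'],rel(t))
E
```

```text
[0.52215736 0.21123399 0.27723159] [-1.57143305e+00  5.85558497e-05  3.13292043e-01] {'d': [16.3, 144.2, 20.0], 'cur_deg': np.float64(17.95)}
```

```bash
python3 -m crank '[{"hand":0.5,"dx":16,"dy":0,"dz":20},{"hand":0.5,"dx":16,"dy":30,"dz":20},{"hand":0.5,"dx":16,"dy":60,"dz":20},{"hand":0.5,"dx":16,"dy":80,"dz":20},{"hand":0.5,"dx":16,"dy":90,"dz":20},{"hand":0.5,"dx":16,"dy":95,"dz":20},{"hand":0.5,"dx":16,"dy":95,"dz":20}]'
python3 - <<'E'
from h import *
s=bot.observe();R=Ro.from_euler('xyz',s['tool_rot']).as_matrix();u=R[:,0]
t=np.array([.5891,.2539,0])-.0605*u; t[2]=.133
print(rel(t))
grab('wrist','w2')
E
```

```text
{'d': [16.3, 144.2, 20.0], 'cur_deg': np.float64(17.95)}$[0]: bad value
```

View pics/w2.png

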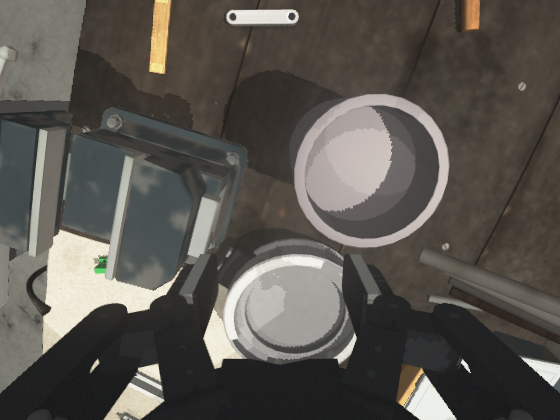

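```bash
python3 -m crank '[{"hand":0.5,"dx":16,"dy":0,"dz":20,"yaw":0},{"hand":0.5,"dx":16,"dy":30,"dz":20,"yaw":0},{"hand":0.5,"dx":16,"dy":60,"dz":20,"yaw":0},{"hand":0.5,"dx":16,"dy":80,"dz":20,"yaw":0},{"hand":0.5,"dx":16,"dy":90,"dz":20,"yaw":0},{"hand":0.5,"dx":16,"dy":95,"dz":20,"yaw":0},{"hand":0.5,"dx":16,"dy":95,"dz":20,"yaw":0}]'
python3 - <<'E'
from h import *
s=bot.observe();R=Ro.from_euler('xyz',s['tool_rot']).as_matrix();u=R[:,0]
t=np.array([.5891,.2539,0])-.0605*u; t[2]=.133
print(rel(t))
grab('wrist','w3')
E
```

```text
clock: 2.83
position: [0.5312, 0.2361, 0.1821]
tool_rot: [-1.571, 0.0, 0.314]
force: [0.2, -0.0, 0.6]
grip_width: 0.0429
{'d': [0.1, 49.1, -1.0], 'cur_deg': np.float64(18.01)}
```

View pics/w3.png

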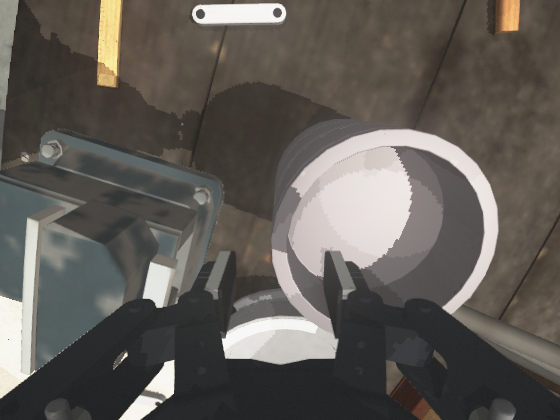

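The tub wall, at about (283,245), lies between the fingers. I'll descend and pinch it.

```bash
python3 -m crank '[{"hand":0.5,"dx":0,"dy":25,"dz":0,"yaw":0},{"hand":0.5,"dx":0,"dy":45,"dz":0,"yaw":0},{"hand":0.5,"dx":0,"dy":49,"dz":0,"yaw":0},{"hand":0.5,"dx":0,"dy":49,"dz":0,"yaw":0},{"hand":1,"dx":0,"dy":49,"dz":0,"yaw":0},{"hand":1,"dx":0,"dy":49,"dz":0,"yaw":0},{"hand":1,"dx":0,"dy":49,"dz":0,"yaw":0},{"hand":1,"dx":0,"dy":49,"dz":0,"yaw":0},{"hand":1,"dx":0,"dy":49,"dz":0,"yaw":0},{"hand":1,"dx":0,"dy":49,"dz":0,"yaw":0}]' 50
python3 -m crank '[{"hand":1,"dx":0,"dy":0,"dz":0,"yaw":0},{"hand":1,"dx":0,"dy":-10,"dz":0,"yaw":0},{"hand":1,"dx":0,"dy":-30,"dz":0,"yaw":0},{"hand":1,"dx":0,"dy":-60,"dz":0,"yaw":0},{"hand":1,"dx":0,"dy":-75,"dz":0,"yaw":0},{"hand":1,"dx":0,"dy":-75,"dz":0,"yaw":0},{"hand":1,"dx":0,"dy":-75,"dz":0,"yaw":0}]' 50
python3 - <<'E'
from h import *
s=bot.observe();print(s['position'],s['tool_rot'],s['force'],s['moment'])
grab('wrist','w4');grab('scene','s4')
E
```

```text
clock: 3.72
position: [0.5316, 0.2368, 0.1346]
tool_rot: [-1.571, -0.002, 0.315]
force: [-2.1, -1.3, 9.0]
grip_width: 0.0101
clock: 4.3
position: [0.5314, 0.2365, 0.2093]
tool_rot: [-1.571, -0.002, 0.315]
force: [0.3, -0.2, -3.5]
grip_width: 0.0103
[0.53143455 0.23653947 0.20932754] [-1.57092109 -0.00186845  0.3146861 ] [ 0.27639877 -0.20374026 -3.47177121] [-0.07965567  0.10835418  0.01877942]
```

View pics/w4.png

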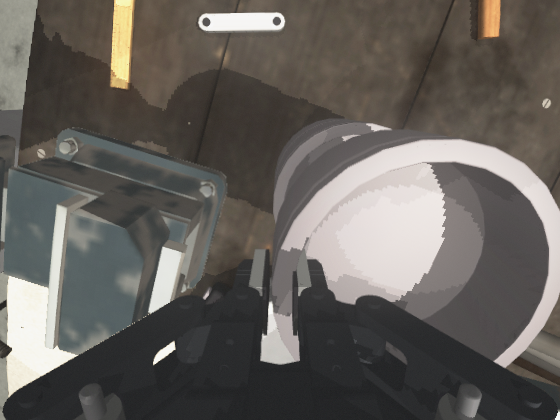

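View pics/s4.png

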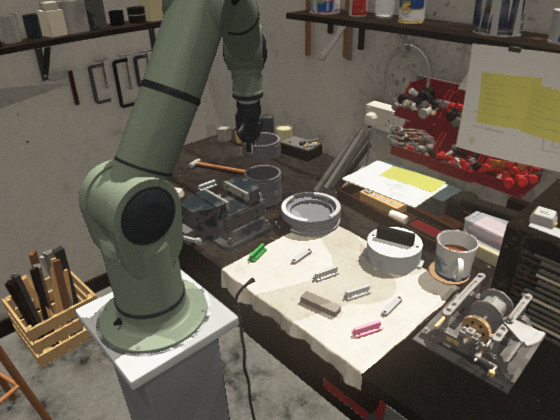

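```bash
python3 -m crank '[{"hand":1,"dx":-10,"dy":-20,"dz":-30,"yaw":0},{"hand":1,"dx":-25,"dy":-40,"dz":-65,"yaw":0},{"hand":1,"dx":-38,"dy":-40,"dz":-100,"yaw":0},{"hand":1,"dx":-50,"dy":-40,"dz":-135,"yaw":0},{"hand":1,"dx":-62,"dy":-40,"dz":-170,"yaw":0},{"hand":1,"dx":-75,"dy":-40,"dz":-205,"yaw":0},{"hand":1,"dx":-87,"dy":-40,"dz":-240,"yaw":0},{"hand":1,"dx":-100,"dy":-40,"dz":-275,"yaw":0},{"hand":1,"dx":-110,"dy":-40,"dz":-305,"yaw":0},{"hand":1,"dx":-118,"dy":-40,"dz":-325,"yaw":0},{"hand":1,"dx":-122,"dy":-40,"dz":-335,"yaw":0},{"hand":1,"dx":-124,"dy":-40,"dz":-340,"yaw":0}]'
python3 -m crank '[{"hand":1,"dx":0,"dy":0,"dz":0,"yaw":0},{"hand":1,"dx":0,"dy":0,"dz":0,"yaw":0}]'
python3 - <<'E'
from h import *
s=bot.observe();print(s['position'],s['tool_rot'],s['force'])
i,im=grab('wrist','w5');print(i)
E
```

```text
clock: 5.4
position: [0.5179, -0.1267, 0.2473]
tool_rot: [-1.57, 0.001, 0.313]
force: [0.3, -0.7, -2.6]
grip_width: 0.0104
clock: 5.57
position: [0.5186, -0.1238, 0.2479]
tool_rot: [-1.57, 0.0, 0.316]
force: [-0.3, 0.4, -2.6]
grip_width: 0.0104
[ 0.51855099 -0.12384361  0.24788407] [-1.56998792e+00  1.59363959e-04  3.16183384e-01] [-0.27978498  0.43430439 -2.62013189]
{'fx': 322.59442916717114, 'fy': 322.59442916717114, 'cx': 279.7134167637898, 'cy': 205.8711500783054, 'dist': array([-0.0708865,  0.       ,  0.       ,  0.       ,  0.       ]), 'rvec': array([-2.81387435, -0.4481015 , -0.06620898]), 'tvec': array([-0.45451001, -0.31021866,  0.31417117])}
```

View pics/w5.png

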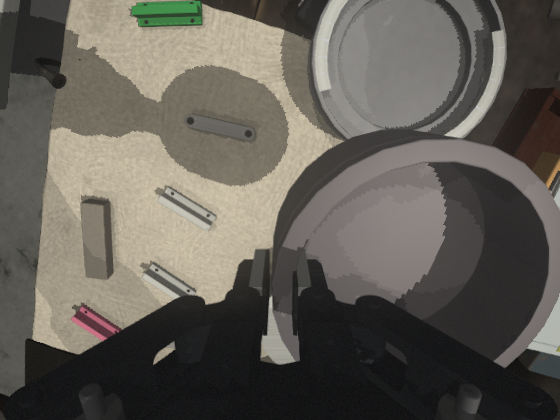

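```bash
python3 -m crank '[{"hand":1,"dx":0,"dy":0,"dz":-25,"yaw":0},{"hand":1,"dx":0,"dy":0,"dz":-50,"yaw":0},{"hand":1,"dx":0,"dy":0,"dz":-60,"yaw":0},{"hand":1,"dx":0,"dy":0,"dz":-60,"yaw":0},{"hand":1,"dx":0,"dy":0,"dz":-60,"yaw":0}]'
python3 - <<'E'
from h import *
s=bot.observe();print(s['position'],s['tool_rot'],s['force'])
i,im=grab('wrist','w6')
np.save('w6info.npy',i,allow_pickle=True)
crop(im,290,0,240,200,3,'c6')
E
```

```text
clock: 6.03
position: [0.5372, -0.181, 0.2479]
tool_rot: [-1.57, 0.0, 0.316]
force: [0.2, 0.3, -1.9]
grip_width: 0.0105
[ 0.53720776 -0.18099278  0.24793402] [-1.56995052e+00  3.29618416e-05  3.15749171e-01] [ 0.21601404  0.32550957 -1.87495537]
```

View pics/c6.png

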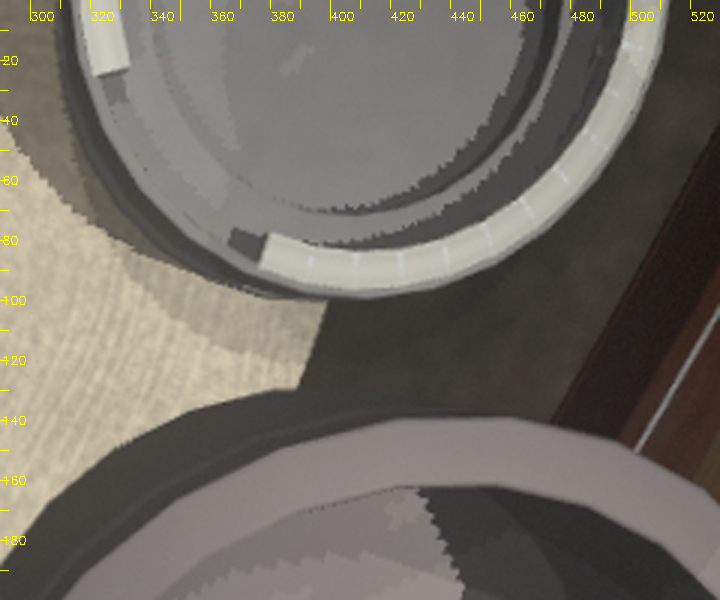

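```bash
python3 -m crank '[{"hand":1,"dx":0,"dy":-10,"dz":35,"yaw":0},{"hand":1,"dx":-10,"dy":-25,"dz":70,"yaw":0},{"hand":1,"dx":-20,"dy":-40,"dz":105,"yaw":0},{"hand":1,"dx":-20,"dy":-40,"dz":125,"yaw":0},{"hand":1,"dx":-20,"dy":-40,"dz":130,"yaw":0},{"hand":1,"dx":-20,"dy":-40,"dz":130,"yaw":0},{"hand":1,"dx":-20,"dy":-40,"dz":130,"yaw":0}]'
python3 - <<'E'
from h import *
s=bot.observe();print(s['position'],s['tool_rot'],s['force'])
i,im=grab('wrist','w7')
np.save('w7info.npy',i,allow_pickle=True)
crop(im,280,0,240,200,3,'c7')
E
```

```text
clock: 6.67
position: [0.4779, -0.0646, 0.2881]
tool_rot: [-1.571, 0.0, 0.316]
force: [-0.2, -0.6, -1.9]
grip_width: 0.0103
[ 0.47786293 -0.06462693  0.28810886] [-1.57111558e+00  7.08007476e-05  3.15988923e-01] [-0.21368461 -0.56856054 -1.92702201]
```

View pics/c7.png

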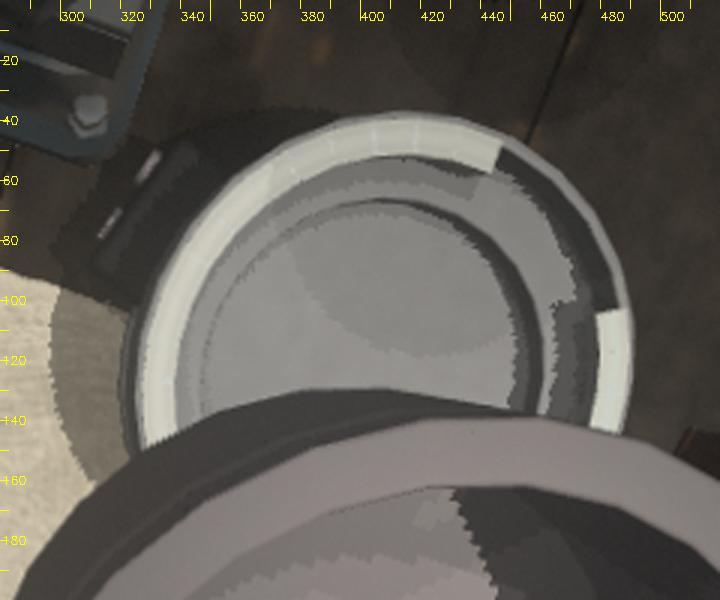

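```bash
python3 - <<'E'
from h import *
i=np.load('w7info.npy',allow_pickle=True).item()
g=lambda *L:[(280+x/3,y/3) for x,y in L]
P=g((135,375),(155,245),(240,165),(320,125),(400,112),(480,130),(555,180),(610,260),(633,340),(625,420))
c=fit(i,P,.058,.098); c=fit(i,P,.058,.098,True)
# recess edge at z .042 r .069
fit(i,g((203,350),(240,275),(300,220),(385,198),(470,222),(525,280),(545,360)),.042,.069)
for p in [(500,148),(493,172),(622,310),(598,313)]:
    q=px2w(i,g(p),.058)[0][:2]-c[:2];print(np.hypot(*q).round(4),np.degrees(np.arctan2(q[1],q[0])).round(1))
s=bot.observe();R=Ro.from_euler('xyz',s['tool_rot']).as_matrix();u=R[:,0]
# tub rim position predicted
th=np.linspace(0,2*np.pi,200);cc=s['position']+.0605*u
im=cv2.imread('pics/w7.png')
for r in(.065,.056):
    for p in w2px(i,np.c_[cc[0]+r*np.cos(th),cc[1]+r*np.sin(th),np.full(200,cc[2]+.0254)]):
        cv2.circle(im,tuple(int(v) for v in p),1,(0,0,255),-1)
for p in w2px(i,np.c_[c[0]+.098*np.cos(th),c[1]+.098*np.sin(th),np.full(200,.058)]): cv2.circle(im,tuple(int(v) for v in p),1,(0,255,0),-1)
cv2.imwrite('pics/w7o.png',im)
t=np.r_[c[:2],.2]-.0605*u; print(rel(t))
E
```

```text
ctr [0.6011 0.0282 0.0987] res mm [-3.8  4.3  0.6  0.   0.1 -0.9 -1.6 -1.1  1.2  1.2]
ctr [0.601  0.0291] res mm [-3.   4.6  0.7 -0.1 -0.  -1.1 -1.7 -0.9  1.6  1.9]
ctr [0.6035 0.0303 0.0701] res mm [ 0.2 -0.5  0.3 -0.  -0.1  0.1 -0.1]
0.0941 85.7
0.0858 84.7
0.0965 37.0
0.087 38.2
{'d': [85.7, 87.9, 51.5], 'cur_deg': np.float64(18.04)}
```

View pics/w7o.png

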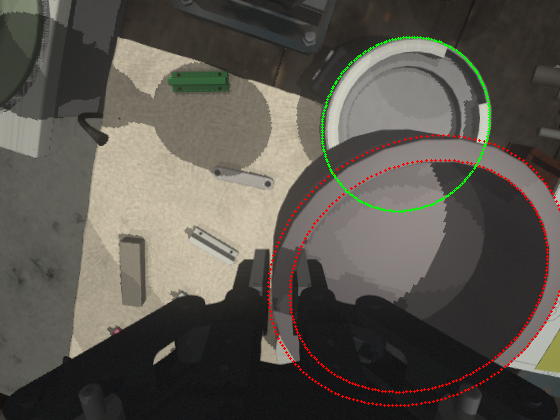

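```bash
python3 -m crank '[{"hand":1,"dx":20,"dy":0,"dz":12,"yaw":0},{"hand":1,"dx":50,"dy":15,"dz":30,"yaw":0},{"hand":1,"dx":75,"dy":50,"dz":45,"yaw":0},{"hand":1,"dx":86,"dy":85,"dz":51.5,"yaw":0},{"hand":1,"dx":87,"dy":120,"dz":51.5,"yaw":0},{"hand":1,"dx":87,"dy":140,"dz":51.5,"yaw":0},{"hand":1,"dx":87,"dy":150,"dz":51.5,"yaw":0},{"hand":1,"dx":87,"dy":150,"dz":51.5,"yaw":0},{"hand":1,"dx":87,"dy":150,"dz":51.5,"yaw":0}]'
python3 - <<'E'
from h import *
s=bot.observe();R=Ro.from_euler('xyz',s['tool_rot']).as_matrix();u=R[:,0]
t=np.r_[.602,.0297,.0606]-.0605*u; print(rel(t),s['position'])
i,im=grab('wrist','w8')
i,im=grab('top','t8');crop(im,220,130,140,105,5,'c8')
E
```

```text
clock: 7.47
position: [0.545, 0.0108, 0.1386]
tool_rot: [-1.571, -0.0, 0.314]
force: [0.8, 0.1, -1.5]
grip_width: 0.0104
{'d': [-0.4, 78.0, 0.4], 'cur_deg': np.float64(18.0)} [0.5449846  0.01075208 0.13855711]
```

View pics/w8.png

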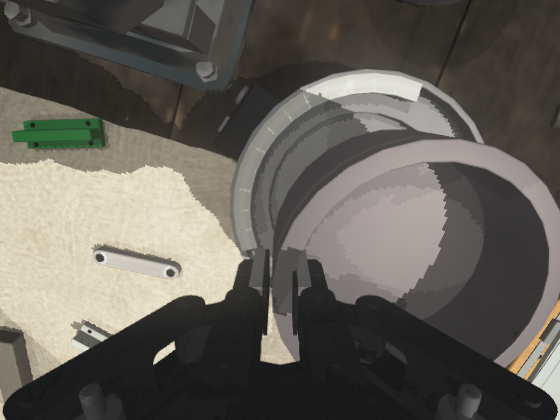

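View pics/c8.png

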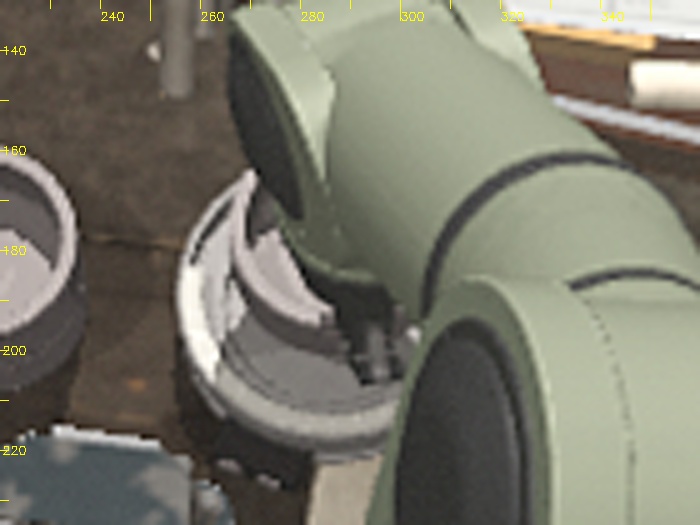

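```bash
python3 -m crank '[{"hand":1,"dx":0,"dy":20,"dz":0,"yaw":0},{"hand":1,"dx":0,"dy":40,"dz":0,"yaw":0},{"hand":1,"dx":0,"dy":55,"dz":0,"yaw":0},{"hand":1,"dx":0,"dy":60,"dz":0,"yaw":0},{"hand":1,"dx":0,"dy":63,"dz":0,"yaw":0},{"hand":1,"dx":0,"dy":66,"dz":0,"yaw":0},{"hand":1,"dx":0,"dy":66,"dz":0,"yaw":0}]'
python3 - <<'E'
from h import *
i,im=grab('wrist','w9')
E
```

```text
clock: 8.15
position: [0.5451, 0.0111, 0.0728]
tool_rot: [-1.571, -0.001, 0.315]
force: [0.3, 0.3, -2.1]
grip_width: 0.0103
```

View pics/w9.png

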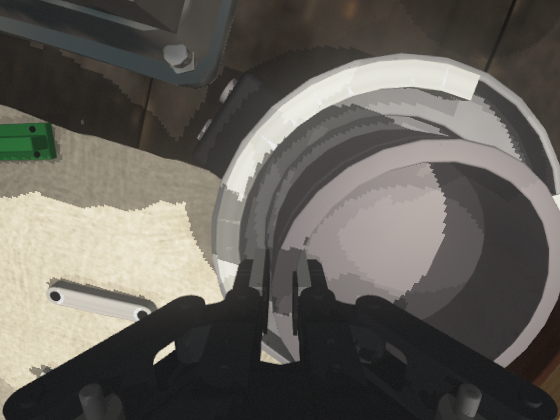

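```bash
python3 -m crank '[{"hand":1,"dx":0,"dy":3,"dz":0,"yaw":0},{"hand":1,"dx":0,"dy":6,"dz":0,"yaw":0},{"hand":1,"dx":0,"dy":9,"dz":0,"yaw":0},{"hand":1,"dx":0,"dy":11,"dz":0,"yaw":0},{"hand":1,"dx":0,"dy":11,"dz":0,"yaw":0}]'
```

```text
clock: 8.62
position: [0.5445, 0.0112, 0.0609]
tool_rot: [-1.571, 0.0, 0.315]
force: [-0.2, 0.1, -1.2]
grip_width: 0.0102
```

```bash
python3 -m crank '[{"hand":1,"dx":0,"dy":1,"dz":0,"yaw":0},{"hand":1,"dx":0,"dy":2,"dz":0,"yaw":0},{"hand":1,"dx":0,"dy":2,"dz":0,"yaw":0}]'
python3 -m crank '[{"hand":1,"dx":0,"dy":1,"dz":0,"yaw":0},{"hand":1,"dx":0,"dy":1,"dz":0,"yaw":0}]'
```

```text
clock: 8.87
position: [0.5446, 0.0111, 0.0605]
tool_rot: [-1.572, -0.0, 0.315]
force: [-12.8, -1.0, 34.5]
grip_width: 0.0103
clock: 9.03
position: [0.5445, 0.0111, 0.0603]
tool_rot: [-1.573, -0.0, 0.315]
force: [-19.4, -2.3, 53.4]
grip_width: 0.0105
```

```bash
python3 -m crank '[{"hand":1,"dx":0,"dy":-3,"dz":0,"yaw":0},{"hand":0.75,"dx":0,"dy":-3,"dz":0,"yaw":0},{"hand":0.75,"dx":0,"dy":-3,"dz":0,"yaw":0},{"hand":0.75,"dx":0,"dy":-3,"dz":0,"yaw":0},{"hand":0.75,"dx":0,"dy":-20,"dz":0,"yaw":0},{"hand":0.75,"dx":0,"dy":-50,"dz":0,"yaw":0},{"hand":0.6,"dx":0,"dy":-90,"dz":0,"yaw":0},{"hand":0.6,"dx":0,"dy":-130,"dz":0,"yaw":0},{"hand":0.6,"dx":-40,"dy":-150,"dz":0,"yaw":0},{"hand":0.6,"dx":-80,"dy":-150,"dz":0,"yaw":0},{"hand":0.6,"dx":-80,"dy":-150,"dz":0,"yaw":0},{"hand":0.6,"dx":-80,"dy":-150,"dz":0,"yaw":0}]'
python3 - <<'E'
from h import *
s=bot.observe();print(s['position'])
i,im=grab('wrist','w10')
E
```

```text
clock: 10.03
position: [0.4672, -0.0148, 0.2085]
tool_rot: [-1.572, 0.0, 0.314]
force: [1.8, 0.1, 0.5]
grip_width: 0.0343
[ 0.46719607 -0.0148175   0.20851029]
```

View pics/w10.png

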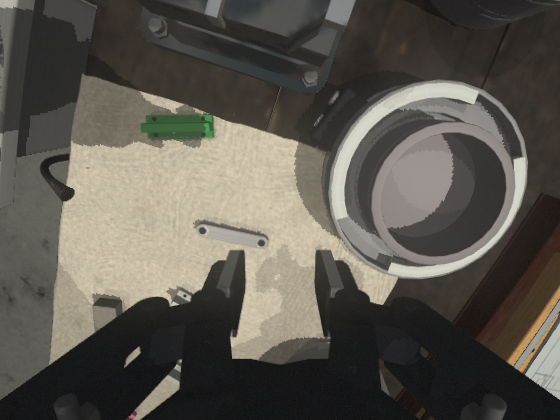

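```bash
python3 - <<'E'
from h import *
im=cv2.imread('pics/w10.png');crop(im,310,65,230,220,3,'c10')
i=bot.camera_info('wrist')
fit(i,[(372,196),(514,183),(452,121),(433,265)],.086,.065)
fit(i,[(329,182),(526,175),(440,80),(416,277)],.058,.098)
E
```

```text
ctr [0.6046 0.03   0.0644] res mm [-0.5 -0.5  0.6  0.5]
ctr [0.6032 0.0325 0.0963] res mm [ 0.3  0.3 -0.3 -0.2]
```

View pics/c10.png

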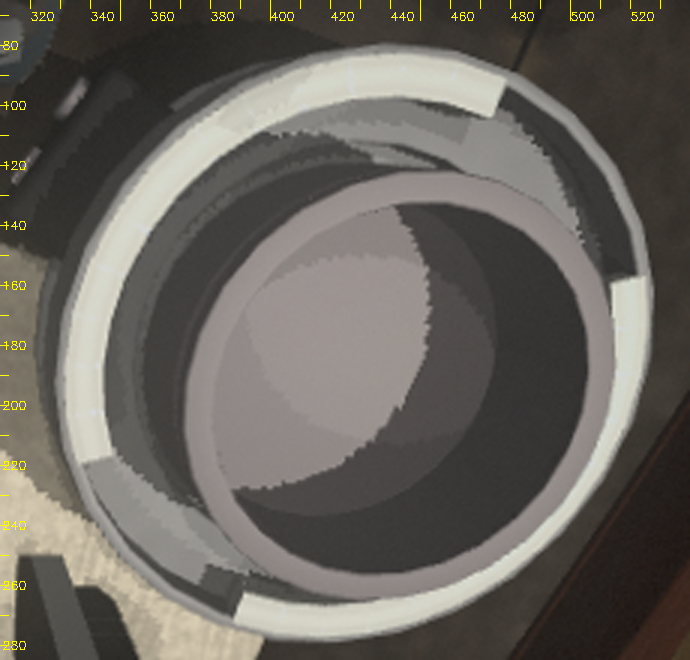

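```bash
python3 - <<'E'
from h import *
i=bot.camera_info('wrist')
g=lambda *L:[(310+x/3,65+y/3) for x,y in L]
c=fit(i,g((58,370),(651,310),(400,45),(320,640),(150,180),(130,555)),.058,.098)
c=fit(i,g((58,370),(651,310),(400,45),(320,640),(150,180),(130,555)),.058,.098,True)
fit(i,g((187,415),(613,330),(435,171),(370,598),(250,245),(560,510)),.086,.065)
for p in g((507,85),(493,115),(647,275),(612,282),(82,462),(112,452),(235,620),(243,592)):
    q=px2w(i,p,.058)[0][:2]-c[:2];print(np.hypot(*q).round(4),np.degrees(np.arctan2(q[1],q[0])).round(1))
E
```

```text
ctr [0.6057 0.0318 0.0959] res mm [ 2.1 -0.5  1.6  0.2 -2.7 -0.7]
ctr [0.6068 0.0319] res mm [ 1.1 -3.6 -0.2 -2.  -3.8 -2.1]
ctr [0.6052 0.0303 0.0647] res mm [-0.9 -0.7 -0.6 -0.4  1.5  1.1]
0.0931 88.0
0.0838 88.0
0.0938 37.7
0.082 38.9
0.095 -143.4
0.0849 -143.5
0.0942 -93.3
0.0837 -94.9
```

```bash
cat >> h.py <<'E'
def bar(i,a,b,z=.01):
    q=px2w(i,[a,b],z);d=q[1]-q[0];c=q.mean(0);ang=np.degrees(np.arctan2(d[1],d[0]))
    s=bot.observe();R=Ro.from_euler('xyz',s['tool_rot']).as_matrix();cur=np.degrees(np.arctan2(R[1,0],R[0,0]))
    w=ang+90-cur; w=(w+90)%180-90   # world ccw turn to put tool x across
    print('ctr',c[:2].round(4),'len',np.hypot(*d[:2]).round(4),'ang',ang.round(1),'yaw cmd rad',np.radians(-w).round(3),'rel(z=.05)',rel([c[0],c[1],.05])['d'])
E
python3 - <<'E'
from h import *
i=bot.camera_info('wrist')
bar(i,(202,231),(262,242))
s=bot.observe();print(s['qpos'])
im=cv2.imread('pics/w10.png');crop(im,190,205,100,60,7,'c11')
E
```

```text
ctr [ 0.4377 -0.0949] len 0.0694 ang 6.8 yaw cmd rad -1.376 rel(z=.05) [-54.3, 158.4, -67.2]
[ 0.43285837  0.36457025 -0.66052919  1.99825201  0.29078933  0.87122019
 -0.07114244]
```

View pics/c11.png

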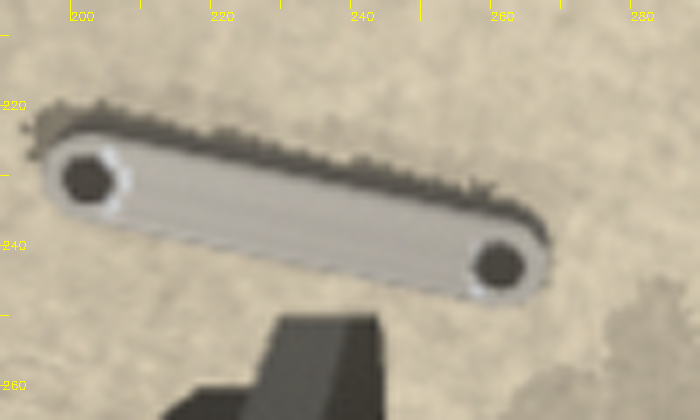

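```bash
python3 -m crank '[{"hand":0.4,"dx":-20,"dy":0,"dz":-20,"yaw":0.12},{"hand":0.4,"dx":-40,"dy":0,"dz":-40,"yaw":0.24},{"hand":0.4,"dx":-54,"dy":0,"dz":-60,"yaw":0.36},{"hand":0.4,"dx":-54,"dy":0,"dz":-67,"yaw":0.48},{"hand":0.4,"dx":-54,"dy":0,"dz":-67,"yaw":0.6},{"hand":0.4,"dx":-54,"dy":10,"dz":-67,"yaw":0.72},{"hand":0.4,"dx":-54,"dy":20,"dz":-67,"yaw":0.84},{"hand":0.4,"dx":-54,"dy":30,"dz":-67,"yaw":0.96},{"hand":0.4,"dx":-54,"dy":40,"dz":-67,"yaw":1.08},{"hand":0.4,"dx":-54,"dy":50,"dz":-67,"yaw":1.2},{"hand":0.4,"dx":-54,"dy":60,"dz":-67,"yaw":1.32},{"hand":0.4,"dx":-54,"dy":70,"dz":-67,"yaw":1.44}]'
python3 -m crank '[{"hand":0.4,"dx":0,"dy":0,"dz":0,"yaw":0.12},{"hand":0.4,"dx":0,"dy":0,"dz":0,"yaw":0.24},{"hand":0.4,"dx":0,"dy":0,"dz":0,"yaw":0.326},{"hand":0.4,"dx":0,"dy":0,"dz":0,"yaw":0.326},{"hand":0.4,"dx":0,"dy":0,"dz":0,"yaw":0.326}]'
python3 - <<'E'
from h import *
s=bot.observe();print(s['position'],s['tool_rot'],s['qpos'])
i,im=grab('wrist','w11')
E
```

```text
clock: 11.08
position: [0.4389, -0.0936, 0.1371]
tool_rot: [-1.571, 0.0, -1.13]
force: [-0.4, 0.3, -0.2]
grip_width: 0.0513
clock: 11.5
position: [0.4386, -0.0936, 0.1377]
tool_rot: [-1.571, 0.0, -1.447]
force: [0.4, -0.0, -0.4]
grip_width: 0.0512
[ 0.43856317 -0.0935978   0.13773125] [-1.57114851e+00  7.15967950e-05 -1.44696970e+00] [ 0.23990531  0.39668902 -0.2021368   2.12812095  0.13228884  0.62858885
 -1.50112833]
```

View pics/w11.png

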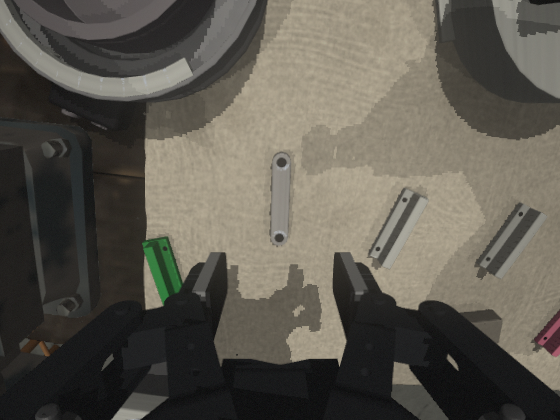

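```bash
python3 - <<'E'
from h import *
i=bot.camera_info('wrist')
bar(i,(282,161.5),(279,238))
bar(i,(414,195),(379,258),.015)
bar(i,(532,209),(490,270),.015)
E
```

```text
ctr [ 0.4351 -0.0956] len 0.0696 ang -175.0 yaw cmd rad 0.037 rel(z=.05) [1.5, 87.8, -3.5]
ctr [ 0.4251 -0.2002] len 0.0647 ang 164.2 yaw cmd rad 0.399 rel(z=.05) [104.1, 87.8, -26.3]
ctr [ 0.4256 -0.3122] len 0.0672 ang 162.0 yaw cmd rad 0.438 rel(z=.05) [215.2, 87.8, -39.8]
```

```bash
python3 -m crank '[{"hand":0.5,"dx":1,"dy":30,"dz":-3,"yaw":0.037},{"hand":0.5,"dx":1.5,"dy":65,"dz":-3,"yaw":0.037},{"hand":0.5,"dx":1.5,"dy":100,"dz":-3,"yaw":0.037},{"hand":0.5,"dx":1.5,"dy":120,"dz":-3,"yaw":0.037},{"hand":0.5,"dx":1.5,"dy":130,"dz":-3,"yaw":0.037},{"hand":0.5,"dx":1.5,"dy":133,"dz":-3,"yaw":0.037},{"hand":0.5,"dx":1.5,"dy":133,"dz":-3,"yaw":0.037},{"hand":1,"dx":1.5,"dy":133,"dz":-3,"yaw":0.037},{"hand":1,"dx":1.5,"dy":133,"dz":-3,"yaw":0.037},{"hand":1,"dx":1.5,"dy":133,"dz":-3,"yaw":0.037},{"hand":1,"dx":1.5,"dy":133,"dz":-3,"yaw":0.037},{"hand":1,"dx":1.5,"dy":133,"dz":-3,"yaw":0.037}]' 50
python3 -m crank '[{"hand":1,"dx":0,"dy":0,"dz":0,"yaw":0},{"hand":1,"dx":0,"dy":-20,"dz":0,"yaw":0},{"hand":1,"dx":0,"dy":-60,"dz":0,"yaw":0},{"hand":1,"dx":0,"dy":-100,"dz":0,"yaw":0},{"hand":1,"dx":0,"dy":-140,"dz":0,"yaw":0},{"hand":1,"dx":0,"dy":-160,"dz":0,"yaw":0},{"hand":1,"dx":0,"dy":-160,"dz":0,"yaw":0}]' 50
python3 - <<'E'
from h import *
s=bot.observe();print(s['position'],s['tool_rot'])
print(rel([.605,.0302-.018,.16]))
i,im=grab('wrist','w12')
E
```

```text
clock: 12.55
position: [0.4359, -0.0961, 0.0065]
tool_rot: [-1.569, -0.0, -1.488]
force: [-0.7, 0.3, 12.2]
grip_width: 0.0142
clock: 13.13
position: [0.4371, -0.0964, 0.1703]
tool_rot: [-1.563, -0.002, -1.488]
force: [0.2, -0.3, 0.2]
grip_width: 0.0137
[ 0.4371451  -0.09643933  0.17028373] [-1.56292417 -0.00218147 -1.48840753]
{'d': [-94.5, 11.5, 176.1], 'cur_deg': np.float64(-85.28)}
```

View pics/w12.png

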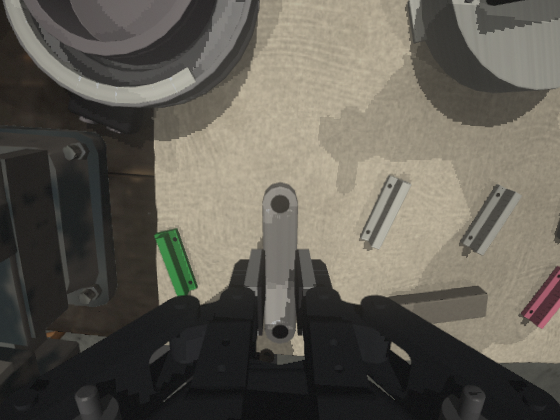

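```bash
python3 -m crank '[{"hand":1,"dx":-15,"dy":0,"dz":30,"yaw":0.08},{"hand":1,"dx":-34,"dy":0,"dz":65,"yaw":0.08},{"hand":1,"dx":-53,"dy":0,"dz":100,"yaw":0.08},{"hand":1,"dx":-71,"dy":0,"dz":133,"yaw":0.08},{"hand":1,"dx":-86,"dy":0,"dz":160,"yaw":0.08},{"hand":1,"dx":-94,"dy":0,"dz":174,"yaw":0.08},{"hand":1,"dx":-94.5,"dy":15,"dz":176,"yaw":0.08},{"hand":1,"dx":-94.5,"dy":40,"dz":176,"yaw":0.08},{"hand":1,"dx":-94.5,"dy":60,"dz":176,"yaw":0.08},{"hand":1,"dx":-94.5,"dy":60,"dz":176,"yaw":0.08}]'
python3 - <<'E'
from h import *
s=bot.observe();print(s['position'],s['tool_rot'])
print(rel([.605,.0302-.018,.048]))
i,im=grab('wrist','w13')
E
```

```text
clock: 14.02
position: [0.6002, 0.0127, 0.1011]
tool_rot: [-1.577, -0.0, -1.567]
force: [-0.8, 0.1, -0.5]
grip_width: 0.0138
[0.60023668 0.01274129 0.10107356] [-1.57692591e+00 -4.77802030e-04 -1.56740102e+00]
{'d': [0.5, 53.0, 5.1], 'cur_deg': np.float64(-89.81)}
```

View pics/w13.png

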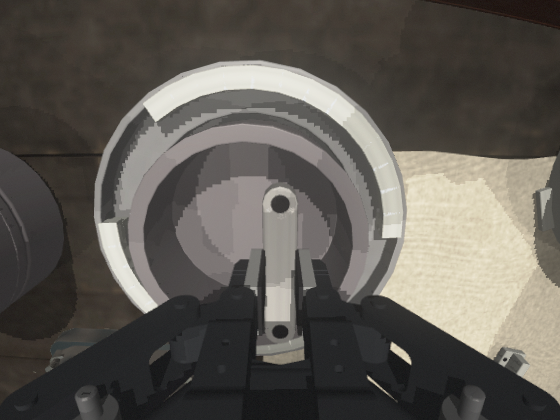

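```bash
python3 -m crank '[{"hand":1,"dx":0,"dy":15,"dz":3,"yaw":0},{"hand":1,"dx":0,"dy":35,"dz":3,"yaw":0},{"hand":1,"dx":0,"dy":48,"dz":3,"yaw":0},{"hand":1,"dx":0,"dy":52,"dz":3,"yaw":0},{"hand":1,"dx":0,"dy":52,"dz":3,"yaw":0},{"hand":0.7,"dx":0,"dy":52,"dz":3,"yaw":0},{"hand":0.7,"dx":0,"dy":52,"dz":3,"yaw":0},{"hand":0.7,"dx":0,"dy":52,"dz":3,"yaw":0},{"hand":0.7,"dx":0,"dy":30,"dz":3,"yaw":0},{"hand":0.7,"dx":0,"dy":-10,"dz":3,"yaw":0},{"hand":0.5,"dx":0,"dy":-50,"dz":3,"yaw":0},{"hand":0.5,"dx":0,"dy":-80,"dz":-20,"yaw":0}]'
python3 - <<'E'
from h import *
s=bot.observe();print(s['position'],s['tool_rot'])
i,im=grab('wrist','w14')
print(rel([.40,-.39,.18]))
E
```

```text
clock: 15.07
position: [0.5855, 0.013, 0.1887]
tool_rot: [-1.566, 0.001, -1.568]
force: [0.9, 0.6, 1.4]
grip_width: 0.0427
[0.58552327 0.01302276 0.18866393] [-1.56625499e+00  7.82620677e-04 -1.56832569e+00]
{'d': [402.5, 11.8, -183.4], 'cur_deg': np.float64(-89.86)}
```

View pics/w14.png

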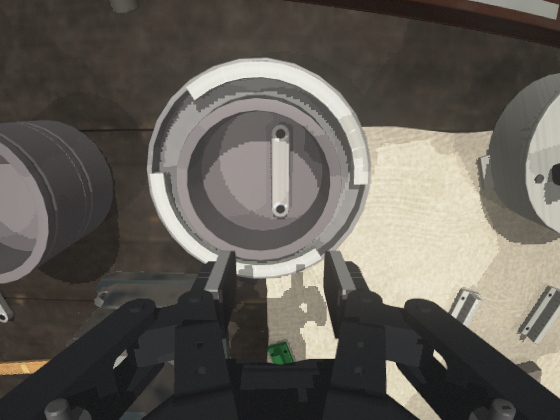

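```bash
python3 -m crank '[{"hand":0.5,"dx":25,"dy":0,"dz":-20,"yaw":0},{"hand":0.5,"dx":60,"dy":0,"dz":-40,"yaw":0},{"hand":0.5,"dx":100,"dy":0,"dz":-55,"yaw":0},{"hand":0.5,"dx":140,"dy":0,"dz":-70,"yaw":0},{"hand":0.5,"dx":180,"dy":0,"dz":-85,"yaw":0},{"hand":0.5,"dx":220,"dy":0,"dz":-100,"yaw":0},{"hand":0.5,"dx":260,"dy":0,"dz":-110,"yaw":0},{"hand":0.5,"dx":300,"dy":10,"dz":-120,"yaw":0},{"hand":0.5,"dx":340,"dy":20,"dz":-130,"yaw":0},{"hand":0.5,"dx":380,"dy":30,"dz":-139,"yaw":0},{"hand":0.5,"dx":410,"dy":40,"dz":-139,"yaw":0},{"hand":0.5,"dx":418,"dy":40,"dz":-139,"yaw":0}]'
python3 -m crank '[{"hand":0.5,"dx":0,"dy":0,"dz":0,"yaw":0},{"hand":0.5,"dx":0,"dy":0,"dz":0,"yaw":0}]'
python3 - <<'E'
from h import *
s=bot.observe();print(s['position'],s['tool_rot'],s['qpos'])
i,im=grab('wrist','w15')
E
```

```text
clock: 16.12
position: [0.4419, -0.4113, 0.1437]
tool_rot: [-1.573, -0.001, -1.574]
force: [0.0, -0.2, -0.9]
grip_width: 0.0431
clock: 16.28
position: [0.4449, -0.4054, 0.1454]
tool_rot: [-1.57, 0.0, -1.569]
force: [-0.1, -0.2, 0.3]
grip_width: 0.0428
[ 0.44488463 -0.40542103  0.14536788] [-1.57048413e+00  2.92729784e-04 -1.56857207e+00] [ 0.73024102  0.58696083 -0.12905597  1.73576331  0.09661881  0.82496156
 -1.01163807]
```

View pics/w15.png

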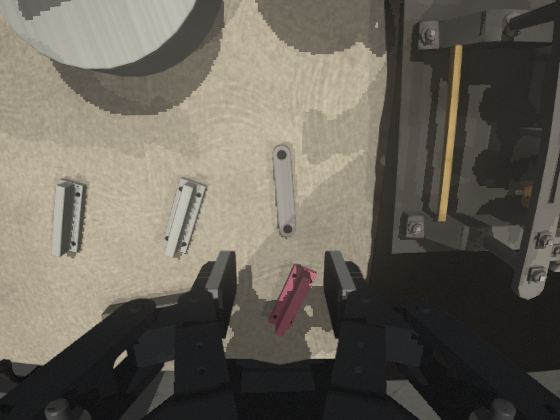

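```bash
python3 - <<'E'
from h import *
i=bot.camera_info('wrist')
bar(i,(282,155),(288,229.5))
bar(i,(294,269),(280,325))
E
```

```text
ctr [ 0.4468 -0.4102] len 0.0689 ang -175.1 yaw cmd rad -0.082 rel(z=.05) [5.6, 95.6, 1.5]
ctr [ 0.3395 -0.4127] len 0.0659 ang 168.4 yaw cmd rad 0.206 rel(z=.05) [7.7, 95.5, -105.8]
```

```bash
python3 -m crank '[{"hand":0.5,"dx":5.6,"dy":30,"dz":1.5,"yaw":-0.082},{"hand":0.5,"dx":5.6,"dy":65,"dz":1.5,"yaw":-0.082},{"hand":0.5,"dx":5.6,"dy":100,"dz":1.5,"yaw":-0.082},{"hand":0.5,"dx":5.6,"dy":125,"dz":1.5,"yaw":-0.082},{"hand":0.5,"dx":5.6,"dy":136,"dz":1.5,"yaw":-0.082},{"hand":0.5,"dx":5.6,"dy":138,"dz":1.5,"yaw":-0.082},{"hand":0.5,"dx":5.6,"dy":138,"dz":1.5,"yaw":-0.082},{"hand":1,"dx":5.6,"dy":138,"dz":1.5,"yaw":-0.082},{"hand":1,"dx":5.6,"dy":138,"dz":1.5,"yaw":-0.082},{"hand":1,"dx":5.6,"dy":138,"dz":1.5,"yaw":-0.082},{"hand":1,"dx":5.6,"dy":138,"dz":1.5,"yaw":-0.082},{"hand":1,"dx":5.6,"dy":138,"dz":1.5,"yaw":-0.082}]' 50
python3 -m crank '[{"hand":1,"dx":0,"dy":0,"dz":0,"yaw":0},{"hand":1,"dx":0,"dy":-20,"dz":0,"yaw":0},{"hand":1,"dx":0,"dy":-60,"dz":0,"yaw":0},{"hand":1,"dx":0,"dy":-100,"dz":0,"yaw":0},{"hand":1,"dx":0,"dy":-140,"dz":0,"yaw":0},{"hand":1,"dx":0,"dy":-170,"dz":0,"yaw":0},{"hand":1,"dx":0,"dy":-170,"dz":0,"yaw":0}]' 50
python3 - <<'E'
from h import *
s=bot.observe();print(s['position'],s['tool_rot'])
print(rel([.605,.0302,.16]))
i,im=grab('wrist','w16')
E
```

```text
clock: 17.33
position: [0.4472, -0.4117, 0.009]
tool_rot: [-1.569, -0.002, -1.486]
force: [-1.2, 2.2, 12.2]
grip_width: 0.013
clock: 17.92
position: [0.4485, -0.4131, 0.1847]
tool_rot: [-1.564, -0.007, -1.487]
force: [1.2, 0.1, -0.6]
grip_width: 0.0135
[ 0.44848128 -0.41308236  0.18466992] [-1.56369338 -0.00695627 -1.48652919]
{'d': [-428.7, 23.1, 193.1], 'cur_deg': np.float64(-85.17)}
```

View pics/w16.png

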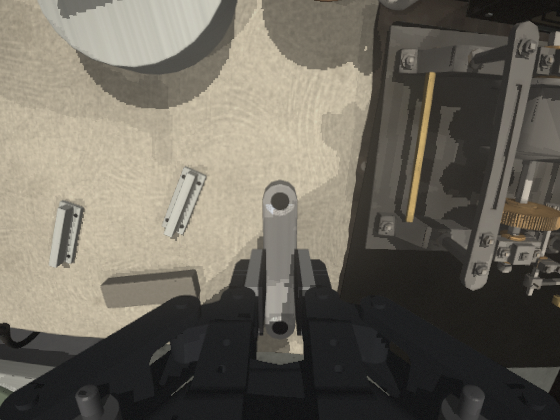

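```bash
python3 -m crank '[{"hand":1,"dx":-30,"dy":0,"dz":10,"yaw":0.04},{"hand":1,"dx":-68,"dy":0,"dz":25,"yaw":0.08},{"hand":1,"dx":-106,"dy":0,"dz":40,"yaw":0.08},{"hand":1,"dx":-144,"dy":0,"dz":55,"yaw":0.08},{"hand":1,"dx":-182,"dy":0,"dz":70,"yaw":0.08},{"hand":1,"dx":-220,"dy":0,"dz":87,"yaw":0.08},{"hand":1,"dx":-258,"dy":0,"dz":104,"yaw":0.08},{"hand":1,"dx":-296,"dy":0,"dz":121,"yaw":0.08},{"hand":1,"dx":-334,"dy":0,"dz":138,"yaw":0.08},{"hand":1,"dx":-370,"dy":0,"dz":155,"yaw":0.08},{"hand":1,"dx":-403,"dy":0,"dz":175,"yaw":0.08},{"hand":1,"dx":-425,"dy":10,"dz":190,"yaw":0.08}]'
python3 -m crank '[{"hand":1,"dx":-3.7,"dy":15,"dz":3,"yaw":0},{"hand":1,"dx":-3.7,"dy":40,"dz":3,"yaw":0},{"hand":1,"dx":-3.7,"dy":60,"dz":3,"yaw":0},{"hand":1,"dx":-3.7,"dy":60,"dz":3,"yaw":0}]'
python3 - <<'E'
from h import *
s=bot.observe();print(s['position'],s['tool_rot'])
print(rel([.605,.0302+.002,.0505]))
i,im=grab('wrist','w17')
E
```

```text
clock: 18.97
position: [0.601, 0.0327, 0.1684]
tool_rot: [-1.568, 0.001, -1.563]
force: [0.9, -0.7, -0.3]
grip_width: 0.0137
clock: 19.3
position: [0.6004, 0.032, 0.1034]
tool_rot: [-1.577, -0.001, -1.565]
force: [-0.4, 0.6, -1.7]
grip_width: 0.0133
[0.60037451 0.03203002 0.10340365] [-1.57650149e+00 -5.71985733e-04 -1.56541624e+00]
{'d': [-0.2, 52.9, 4.9], 'cur_deg': np.float64(-89.69)}
```

View pics/w17.png

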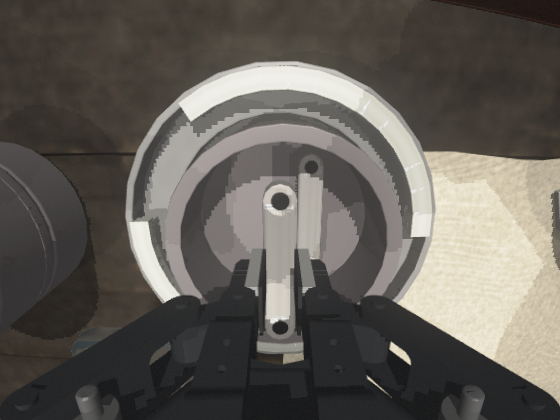

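```bash
python3 -m crank '[{"hand":1,"dx":0,"dy":15,"dz":3,"yaw":0},{"hand":1,"dx":0,"dy":35,"dz":4,"yaw":0},{"hand":1,"dx":0,"dy":47,"dz":4,"yaw":0},{"hand":1,"dx":0,"dy":50,"dz":4,"yaw":0},{"hand":1,"dx":0,"dy":50,"dz":4,"yaw":0},{"hand":0.7,"dx":0,"dy":50,"dz":4,"yaw":0},{"hand":0.7,"dx":0,"dy":50,"dz":4,"yaw":0},{"hand":0.7,"dx":0,"dy":50,"dz":4,"yaw":0},{"hand":0.7,"dx":0,"dy":30,"dz":4,"yaw":0},{"hand":0.7,"dx":0,"dy":-10,"dz":4,"yaw":0},{"hand":0.5,"dx":0,"dy":-50,"dz":4,"yaw":0},{"hand":0.5,"dx":0,"dy":-90,"dz":-10,"yaw":0}]'
python3 - <<'E'
from h import *
s=bot.observe();print(s['position'],s['tool_rot'],s['qpos'])
i,im=grab('wrist','w18');grab('top','t18')
print(rel([.44,.37,.18]))
E
```

```text
clock: 20.35
position: [0.594, 0.0321, 0.1988]
tool_rot: [-1.569, 0.0, -1.566]
force: [0.2, 0.5, 0.4]
grip_width: 0.0429
[0.59403516 0.03208396 0.19876036] [-1.56937391e+00  4.36620939e-04 -1.56615441e+00] [-0.0145303   0.51352912 -0.19741996  1.70973287  0.12039558  0.92868407
 -1.82536354]
{'d': [-338.4, 22.2, -153.2], 'cur_deg': np.float64(-89.74)}
```

View pics/w18.png

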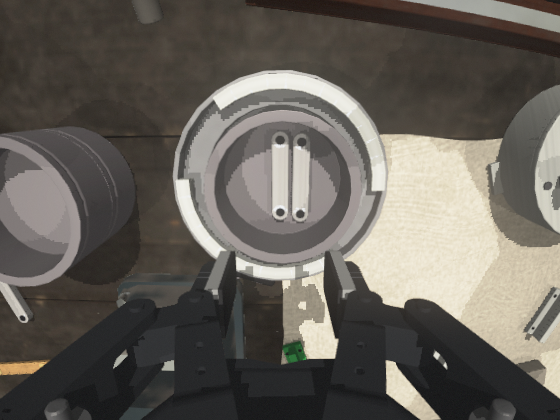

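View pics/t18.png

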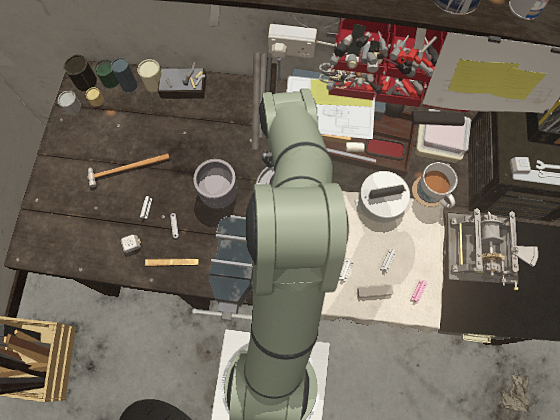

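```bash
python3 -m crank '[{"hand":0.5,"dx":-20,"dy":-20,"dz":0,"yaw":-0.06},{"hand":0.5,"dx":-55,"dy":-45,"dz":-10,"yaw":-0.12},{"hand":0.5,"dx":-90,"dy":-50,"dz":-20,"yaw":-0.18},{"hand":0.5,"dx":-125,"dy":-50,"dz":-35,"yaw":-0.24},{"hand":0.5,"dx":-160,"dy":-50,"dz":-50,"yaw":-0.3},{"hand":0.5,"dx":-195,"dy":-50,"dz":-70,"yaw":-0.34},{"hand":0.5,"dx":-230,"dy":-50,"dz":-90,"yaw":-0.34},{"hand":0.5,"dx":-265,"dy":-40,"dz":-110,"yaw":-0.34},{"hand":0.5,"dx":-300,"dy":-20,"dz":-130,"yaw":-0.34},{"hand":0.5,"dx":-330,"dy":10,"dz":-143,"yaw":-0.34},{"hand":0.5,"dx":-338,"dy":40,"dz":-146,"yaw":-0.34},{"hand":0.5,"dx":-338,"dy":45,"dz":-146,"yaw":-0.34}]'
python3 -m crank '[{"hand":0.5,"dx":0,"dy":0,"dz":0,"yaw":0},{"hand":0.5,"dx":0,"dy":0,"dz":0,"yaw":0}]'
python3 - <<'E'
from h import *
s=bot.observe();print(s['position'],s['tool_rot'],s['qpos'])
i,im=grab('wrist','w19')
E
```

```text
clock: 21.45
position: [0.4415, 0.3713, 0.1473]
tool_rot: [-1.576, -0.0, -1.221]
force: [-0.6, -0.7, -1.0]
grip_width: 0.0429
clock: 21.62
position: [0.446, 0.3688, 0.1523]
tool_rot: [-1.57, -0.0, -1.227]
force: [-0.2, 0.3, 0.2]
grip_width: 0.0426
[0.44602444 0.3687576  0.15228252] [-1.57032825e+00 -3.37485667e-04 -1.22675110e+00] [-0.55376993  0.56072503 -0.33778117  1.78548093  0.2406268   0.83555277
 -2.23272904]
```

View pics/w19.png

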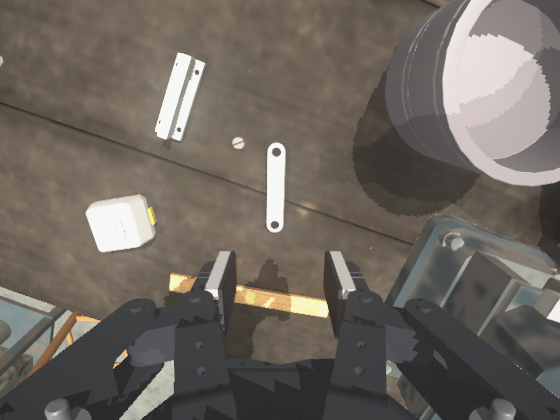

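```bash
python3 - <<'E'
from h import *
i=bot.camera_info('wrist')
bar(i,(276,152.5),(275,225))
bar(i,(190,59),(168,136),.015)
E
```

```text
ctr [0.4482 0.3726] len 0.0681 ang -161.3 yaw cmd rad 0.018 rel(z=.05) [-3.0, 102.9, 2.7]
ctr [0.4966 0.4757] len 0.0662 ang 178.9 yaw cmd rad 0.362 rel(z=.05) [-83.9, 103.0, 83.0]
```

```bash
python3 -m crank '[{"hand":0.5,"dx":-3,"dy":30,"dz":2.7,"yaw":0.018},{"hand":0.5,"dx":-3,"dy":65,"dz":2.7,"yaw":0.018},{"hand":0.5,"dx":-3,"dy":100,"dz":2.7,"yaw":0.018},{"hand":0.5,"dx":-3,"dy":130,"dz":2.7,"yaw":0.018},{"hand":0.5,"dx":-3,"dy":143,"dz":2.7,"yaw":0.018},{"hand":0.5,"dx":-3,"dy":144,"dz":2.7,"yaw":0.018},{"hand":0.5,"dx":-3,"dy":144,"dz":2.7,"yaw":0.018},{"hand":1,"dx":-3,"dy":144,"dz":2.7,"yaw":0.018},{"hand":1,"dx":-3,"dy":144,"dz":2.7,"yaw":0.018},{"hand":1,"dx":-3,"dy":144,"dz":2.7,"yaw":0.018},{"hand":1,"dx":-3,"dy":144,"dz":2.7,"yaw":0.018},{"hand":1,"dx":-3,"dy":144,"dz":2.7,"yaw":0.018}]' 50
python3 -m crank '[{"hand":1,"dx":0,"dy":0,"dz":0,"yaw":0},{"hand":1,"dx":0,"dy":-20,"dz":0,"yaw":0},{"hand":1,"dx":0,"dy":-60,"dz":0,"yaw":0},{"hand":1,"dx":0,"dy":-100,"dz":0,"yaw":0},{"hand":1,"dx":0,"dy":-140,"dz":0,"yaw":0},{"hand":1,"dx":0,"dy":-180,"dz":0,"yaw":0},{"hand":1,"dx":0,"dy":-220,"dz":0,"yaw":0},{"hand":1,"dx":0,"dy":-230,"dz":0,"yaw":0},{"hand":1,"dx":0,"dy":-230,"dz":0,"yaw":0}]' 50
python3 - <<'E'
from h import *
s=bot.observe();print(s['position'],s['tool_rot'])
print(rel([.605,.0302+.020,.17]))
i,im=grab('wrist','w20')
E
```

```text
clock: 22.67
position: [0.4479, 0.3737, 0.0095]
tool_rot: [-1.568, 0.001, -1.244]
force: [-0.4, -1.9, 13.2]
grip_width: 0.0119
clock: 23.42
position: [0.448, 0.374, 0.2422]
tool_rot: [-1.564, 0.002, -1.244]
force: [-0.0, -0.7, -0.9]
grip_width: 0.0001
[0.44801522 0.37403039 0.24215889] [-1.56420866  0.00246402 -1.24439972]
{'d': [357.2, 71.6, 44.4], 'cur_deg': np.float64(-71.3)}
```

View pics/w20.png

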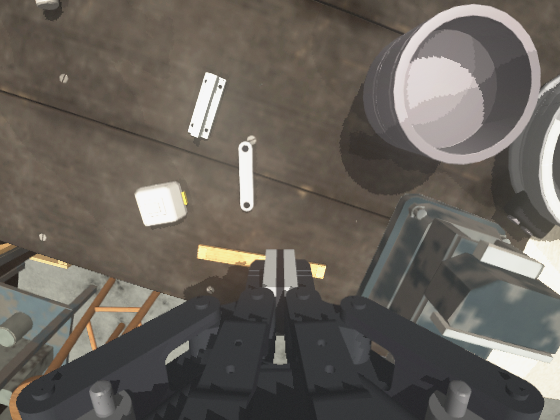

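```bash
python3 - <<'E'
from h import *
i=bot.camera_info('wrist')
bar(i,(245,148),(247,206))
bar(i,(216,78),(199,134),.015)
E
```

```text
ctr [0.4314 0.4093] len 0.0696 ang -161.0 yaw cmd rad -0.005 rel(z=.05) [-38.9, 189.8, -4.3]
ctr [0.4954 0.4732] len 0.0635 ang 178.3 yaw cmd rad 0.356 rel(z=.05) [-78.9, 190.2, 76.7]
```

```bash
python3 -m crank '[{"hand":0.5,"dx":-10,"dy":20,"dz":-2,"yaw":0},{"hand":0.5,"dx":-30,"dy":50,"dz":-4,"yaw":0},{"hand":0.5,"dx":-39,"dy":80,"dz":-4,"yaw":0},{"hand":0.5,"dx":-39,"dy":110,"dz":-4,"yaw":0},{"hand":0.5,"dx":-39,"dy":125,"dz":-4,"yaw":0},{"hand":0.5,"dx":-39,"dy":130,"dz":-4,"yaw":0},{"hand":0.5,"dx":-39,"dy":130,"dz":-4,"yaw":0},{"hand":0.5,"dx":-39,"dy":130,"dz":-4,"yaw":0}]'
python3 - <<'E'
from h import *
s=bot.observe();print(s['position'],s['tool_rot'],s['qpos'])
i,im=grab('wrist','w21')
E
```

```text
clock: 24.13
position: [0.4307, 0.4087, 0.1079]
tool_rot: [-1.571, 0.0, -1.244]
force: [0.5, -0.2, 1.1]
grip_width: 0.0426
[0.43067436 0.40873928 0.10794503] [-1.57068342e+00  9.59257367e-05 -1.24416492e+00] [-0.63393482  0.64180125 -0.3244286   1.77342143  0.27730832  0.77115956
 -2.34256806]
```

View pics/w21.png

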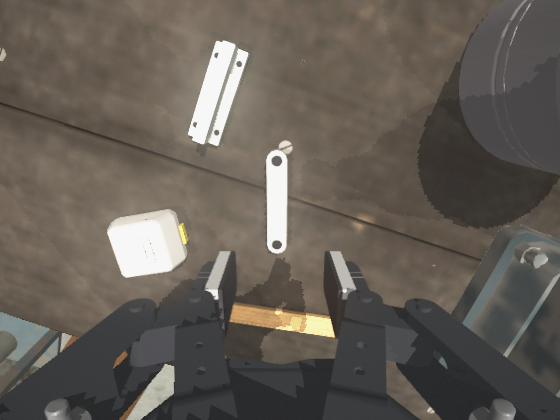

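```bash
python3 - <<'E'
from h import *
i=bot.camera_info('wrist')
bar(i,(277,159.5),(277,245))
print(px2w(i,[(233,313),(333,327),(180,225),(165,275)],[.006,.006,.03,.03]).round(3))
E
```

```text
ctr [0.433 0.411] len 0.0696 ang -161.5 yaw cmd rad 0.003 rel(z=.05) [-1.3, 58.5, 2.6]
[[0.323 0.416 0.006]
 [0.337 0.325 0.006]
 [0.401 0.475 0.03 ]
 [0.356 0.477 0.03 ]]
```

```bash
python3 -m crank '[{"hand":0.55,"dx":-1.3,"dy":30,"dz":2.6,"yaw":0},{"hand":0.55,"dx":-1.3,"dy":60,"dz":2.6,"yaw":0},{"hand":0.55,"dx":-1.3,"dy":85,"dz":2.6,"yaw":0},{"hand":0.55,"dx":-1.3,"dy":98,"dz":2.6,"yaw":0},{"hand":0.55,"dx":-1.3,"dy":103,"dz":2.6,"yaw":0},{"hand":0.55,"dx":-1.3,"dy":103,"dz":2.6,"yaw":0},{"hand":0.55,"dx":-1.3,"dy":103,"dz":2.6,"yaw":0}]' 40
python3 -m crank '[{"hand":0.7,"dx":0,"dy":0,"dz":0,"yaw":0},{"hand":0.75,"dx":0,"dy":0,"dz":0,"yaw":0},{"hand":0.8,"dx":0,"dy":0,"dz":0,"yaw":0},{"hand":1,"dx":0,"dy":0,"dz":0,"yaw":0},{"hand":1,"dx":0,"dy":0,"dz":0,"yaw":0},{"hand":1,"dx":0,"dy":0,"dz":0,"yaw":0}]' 40
```

```text
clock: 24.77
position: [0.4332, 0.4114, 0.0059]
tool_rot: [-1.569, 0.001, -1.244]
force: [-0.0, 0.2, 0.9]
grip_width: 0.0386
clock: 25.27
position: [0.433, 0.4113, 0.0056]
tool_rot: [-1.569, 0.001, -1.244]
force: [-0.7, -1.5, 11.6]
grip_width: 0.0144
```

```bash
python3 -m crank '[{"hand":1,"dx":0,"dy":-5,"dz":0,"yaw":0},{"hand":1,"dx":0,"dy":-10,"dz":0,"yaw":0},{"hand":1,"dx":0,"dy":-30,"dz":0,"yaw":0},{"hand":1,"dx":0,"dy":-60,"dz":0,"yaw":0},{"hand":1,"dx":0,"dy":-100,"dz":0,"yaw":0},{"hand":1,"dx":0,"dy":-140,"dz":0,"yaw":0},{"hand":1,"dx":0,"dy":-180,"dz":0,"yaw":0},{"hand":1,"dx":0,"dy":-210,"dz":0,"yaw":0},{"hand":1,"dx":0,"dy":-220,"dz":0,"yaw":0},{"hand":1,"dx":0,"dy":-220,"dz":0,"yaw":0}]'
python3 - <<'E'
from h import *
s=bot.observe();print(s['position'],s['tool_rot'])
print(rel([.605,.0302+.020,.17]))
i,im=grab('wrist','w22')
E
```

```text
clock: 26.1
position: [0.4334, 0.4115, 0.2278]
tool_rot: [-1.566, 0.002, -1.244]
force: [-0.5, -0.7, -1.6]
grip_width: 0.0143
[0.43335075 0.4114937  0.2277682 ] [-1.56648679  0.00195301 -1.24425094]
{'d': [397.4, 57.2, 46.4], 'cur_deg': np.float64(-71.29)}
```

View pics/w22.png

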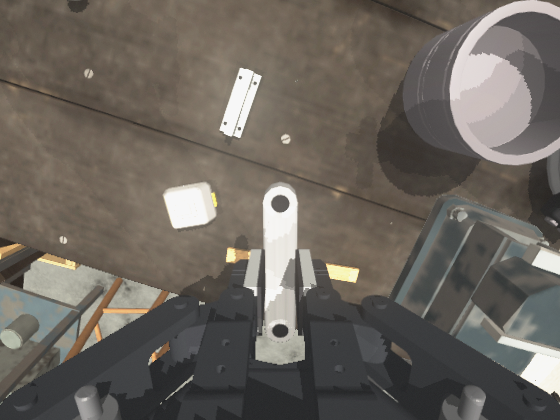

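```bash
python3 -m crank '[{"hand":1,"dx":25,"dy":-10,"dz":2,"yaw":0.05},{"hand":1,"dx":60,"dy":-10,"dz":6,"yaw":0.1},{"hand":1,"dx":98,"dy":-10,"dz":11,"yaw":0.15},{"hand":1,"dx":136,"dy":-10,"dz":16,"yaw":0.2},{"hand":1,"dx":174,"dy":-10,"dz":20,"yaw":0.25},{"hand":1,"dx":212,"dy":-10,"dz":24,"yaw":0.3},{"hand":1,"dx":250,"dy":-10,"dz":29,"yaw":0.325},{"hand":1,"dx":288,"dy":0,"dz":34,"yaw":0.325},{"hand":1,"dx":325,"dy":10,"dz":38,"yaw":0.325},{"hand":1,"dx":360,"dy":20,"dz":42,"yaw":0.325},{"hand":1,"dx":387,"dy":40,"dz":45,"yaw":0.325},{"hand":1,"dx":397,"dy":57,"dz":46,"yaw":0.325}]'
python3 -m crank '[{"hand":1,"dx":0,"dy":15,"dz":0,"yaw":0},{"hand":1,"dx":0,"dy":40,"dz":0,"yaw":0},{"hand":1,"dx":0,"dy":60,"dz":0,"yaw":0},{"hand":1,"dx":0,"dy":60,"dz":0,"yaw":0}]'
python3 - <<'E'
from h import *
s=bot.observe();print(s['position'],s['tool_rot'])
print(rel([.605,.0302+.021,.0495]))
i,im=grab('wrist','w23')
E
```

```text
clock: 27.15
position: [0.604, 0.0444, 0.1648]
tool_rot: [-1.573, -0.002, -1.574]
force: [-0.8, -0.5, -1.4]
grip_width: 0.0145
clock: 27.48
position: [0.6005, 0.0491, 0.1023]
tool_rot: [-1.579, -0.001, -1.569]
force: [-1.0, -0.0, -1.6]
grip_width: 0.0143
[0.60049295 0.04905744 0.10229994] [-1.57864655e+00 -1.02281375e-03 -1.56878184e+00]
{'d': [-2.2, 52.8, 4.9], 'cur_deg': np.float64(-89.88)}
```

View pics/w23.png

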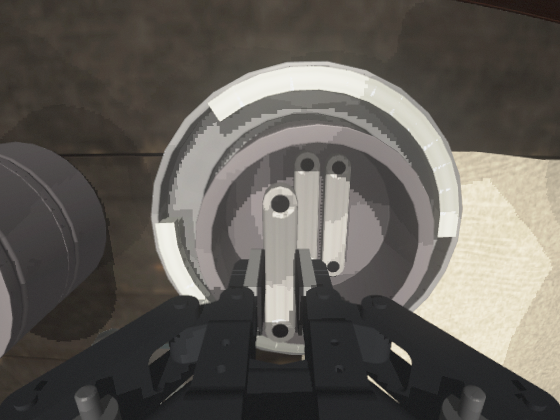

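```bash
python3 -m crank '[{"hand":1,"dx":-1,"dy":15,"dz":3,"yaw":0},{"hand":1,"dx":-2,"dy":35,"dz":4,"yaw":0},{"hand":1,"dx":-2,"dy":47,"dz":4,"yaw":0},{"hand":1,"dx":-2,"dy":51,"dz":4,"yaw":0},{"hand":1,"dx":-2,"dy":51,"dz":4,"yaw":0},{"hand":0.7,"dx":-2,"dy":51,"dz":4,"yaw":0},{"hand":0.7,"dx":-2,"dy":51,"dz":4,"yaw":0},{"hand":0.7,"dx":-2,"dy":51,"dz":4,"yaw":0},{"hand":0.7,"dx":-2,"dy":30,"dz":4,"yaw":0},{"hand":0.7,"dx":-2,"dy":-10,"dz":4,"yaw":0},{"hand":0.5,"dx":-2,"dy":-50,"dz":4,"yaw":0},{"hand":0.5,"dx":-2,"dy":-90,"dz":-10,"yaw":0}]'
python3 - <<'E'
from h import *
s=bot.observe();print(s['position'],s['tool_rot'],s['qpos'])
i,im=grab('wrist','w24')
print(rel([.495,.474,.2]))
E
```

```text
clock: 28.53
position: [0.5949, 0.0515, 0.1991]
tool_rot: [-1.569, 0.0, -1.569]
force: [0.6, 0.4, 0.6]
grip_width: 0.0422
[0.59491076 0.05152967 0.19913127] [-1.56930025e+00  4.29119741e-04 -1.56931176e+00] [-0.03568767  0.51747757 -0.21366472  1.70277659  0.13075294  0.93371099
 -1.86928165]
{'d': [-422.1, 6.4, -99.2], 'cur_deg': np.float64(-89.91)}
```

View pics/w24.png

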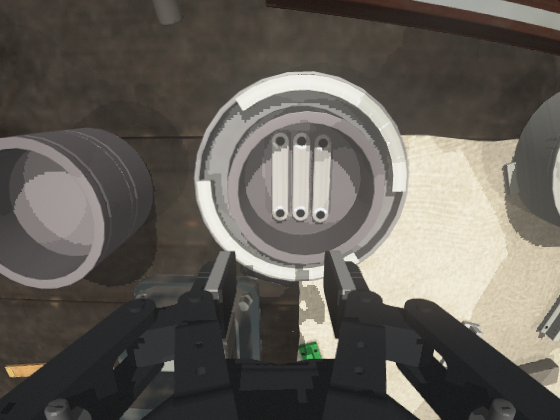

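```bash
python3 -m crank '[{"hand":0.5,"dx":20,"dy":0,"dz":-20,"yaw":0},{"hand":0.5,"dx":45,"dy":0,"dz":-50,"yaw":0},{"hand":0.5,"dx":75,"dy":0,"dz":-78,"yaw":0},{"hand":0.5,"dx":105,"dy":0,"dz":-105,"yaw":0},{"hand":0.5,"dx":135,"dy":0,"dz":-130,"yaw":0},{"hand":0.5,"dx":165,"dy":5,"dz":-155,"yaw":0},{"hand":0.5,"dx":195,"dy":10,"dz":-175,"yaw":0},{"hand":0.5,"dx":225,"dy":20,"dz":-190,"yaw":0},{"hand":0.5,"dx":240,"dy":30,"dz":-195,"yaw":0},{"hand":0.5,"dx":241,"dy":40,"dz":-195,"yaw":0},{"hand":0.5,"dx":241,"dy":45,"dz":-195,"yaw":0},{"hand":0.5,"dx":241,"dy":45,"dz":-195,"yaw":0}]'
python3 - <<'E'
from h import *
s=bot.observe();print(s['position'],s['tool_rot'],s['qpos'])
i,im=grab('wrist','w25')
E
```

```text
clock: 29.58
position: [0.399, -0.1895, 0.1514]
tool_rot: [-1.571, 0.0, -1.569]
force: [0.6, 0.9, 0.9]
grip_width: 0.0428
[ 0.3990377  -0.18954572  0.15144228] [-1.57138849e+00  4.01649031e-04 -1.56910796e+00] [ 0.43876648  0.36149284 -0.15969214  2.13424068  0.09236305  0.65281853
 -1.35335714]
```

View pics/w25.png

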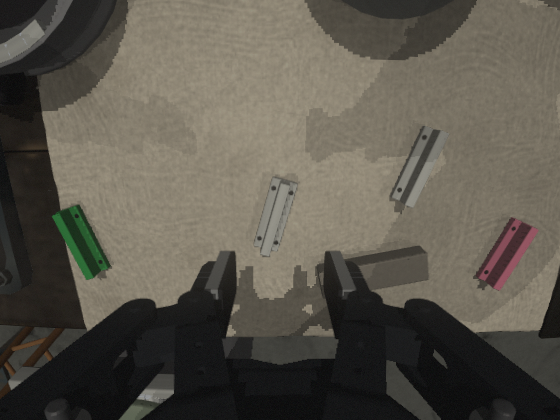

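```bash
python3 - <<'E'
from h import *
im=cv2.imread('pics/w25.png');crop(im,240,165,75,100,6,'c25')
crop(im,380,115,75,100,6,'c25b')
E
```

```text
(no output)
```

View pics/c25.png

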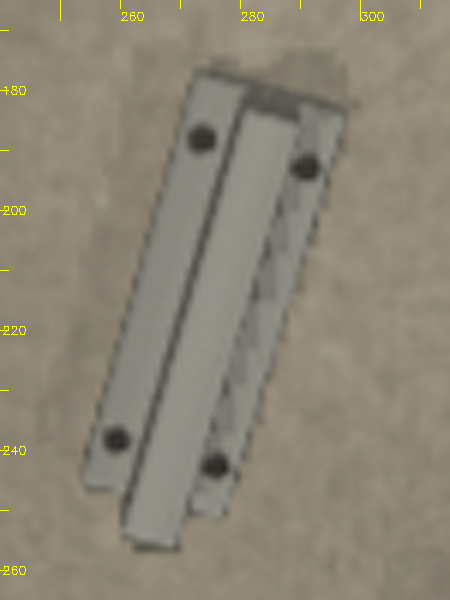

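View pics/c25b.png

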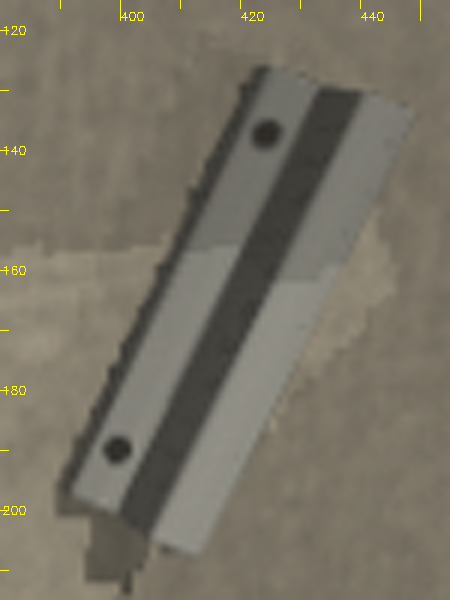

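```bash
python3 - <<'E'
from h import *
i=bot.camera_info('wrist')
bar(i,(282.3,190.5),(267.7,240.4),.007)
s=bot.observe();print(w2px(i,s['position']))
E
```

```text
ctr [ 0.3764 -0.1855] len 0.0516 ang 164.4 yaw cmd rad 0.275 rel(z=.05) [-3.9, 102.0, -23.0]
[[278.0677863  266.73184902]]
```

```bash
python3 - <<'E'
from h import *
i=bot.camera_info('wrist')
print(px2w(i,[(320,262),(328,290),(427,247)],.02).round(3))
c=np.array([.3764,-.1855]);a=np.radians(-105.5);u=np.array([np.cos(a),np.sin(a)]);v=np.array([-u[1],u[0]])
for sx in(-1,1):
  for sy in (-1,1): print((c+sx*.036*u+sy*.011*v).round(3))
E
```

```text
[[ 0.335 -0.228  0.02 ]
 [ 0.305 -0.237  0.02 ]
 [ 0.35  -0.329  0.02 ]]
[ 0.375 -0.148]
[ 0.397 -0.154]
[ 0.356 -0.217]
[ 0.377 -0.223]
```

```bash
python3 -m crank '[{"hand":0.65,"dx":-2,"dy":10,"dz":-12,"yaw":0.1},{"hand":0.65,"dx":-4,"dy":30,"dz":-23,"yaw":0.2},{"hand":0.65,"dx":-4,"dy":60,"dz":-23,"yaw":0.275},{"hand":0.65,"dx":-4,"dy":90,"dz":-23,"yaw":0.275},{"hand":0.65,"dx":-4,"dy":100,"dz":-23,"yaw":0.275},{"hand":0.65,"dx":-4,"dy":100,"dz":-23,"yaw":0.275},{"hand":0.65,"dx":-4,"dy":100,"dz":-23,"yaw":0.275}]'
python3 - <<'E'
from h import *
s=bot.observe();print(s['position'],s['tool_rot'])
i,im=grab('wrist','w26')
E
```

```text
clock: 30.22
position: [0.3767, -0.1853, 0.0522]
tool_rot: [-1.571, 0.0, -1.843]
force: [0.3, -0.2, 0.3]
grip_width: 0.0301
[ 0.37669328 -0.18533383  0.05220889] [-1.57108252e+00  1.95463139e-04 -1.84270128e+00]
```

View pics/w26.png

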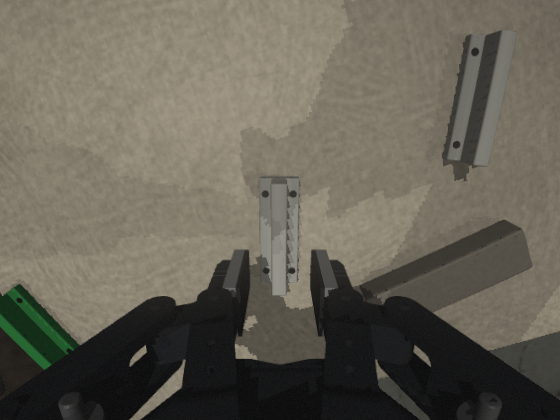

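```bash
python3 - <<'E'
from h import *
bar(bot.camera_info('wrist'),(279,193.5),(278.7,270.5),.007)
E
python3 -m crank '[{"hand":0.65,"dx":0,"dy":15,"dz":0,"yaw":0},{"hand":0.65,"dx":0,"dy":33,"dz":0,"yaw":0},{"hand":0.65,"dx":0,"dy":41,"dz":0,"yaw":0},{"hand":0.65,"dx":0,"dy":41,"dz":0,"yaw":0},{"hand":0.65,"dx":0,"dy":41,"dz":0,"yaw":0},{"hand":1,"dx":0,"dy":41,"dz":0,"yaw":0},{"hand":1,"dx":0,"dy":41,"dz":0,"yaw":0},{"hand":1,"dx":0,"dy":41,"dz":0,"yaw":0},{"hand":1,"dx":0,"dy":41,"dz":0,"yaw":0},{"hand":1,"dx":0,"dy":41,"dz":0,"yaw":0}]' 40
python3 -m crank '[{"hand":1,"dx":0,"dy":-5,"dz":0,"yaw":0},{"hand":1,"dx":0,"dy":-15,"dz":0,"yaw":0},{"hand":1,"dx":0,"dy":-40,"dz":0,"yaw":0},{"hand":1,"dx":0,"dy":-75,"dz":0,"yaw":0},{"hand":1,"dx":0,"dy":-115,"dz":0,"yaw":0},{"hand":1,"dx":0,"dy":-150,"dz":0,"yaw":0},{"hand":1,"dx":0,"dy":-165,"dz":0,"yaw":0},{"hand":1,"dx":0,"dy":-165,"dz":0,"yaw":0}]'
python3 - <<'E'
from h import *
s=bot.observe();print(s['position'],s['tool_rot'])
print(rel([.605,.0302-.022,.17]))
i,im=grab('wrist','w27')
E
```

```text
ctr [ 0.3764 -0.1856] len 0.0519 ang 164.1 yaw cmd rad 0.005 rel(z=.05) [0.1, 2.7, -0.6]
clock: 31.1
position: [0.3768, -0.1861, 0.0118]
tool_rot: [-1.569, -0.0, -1.844]
force: [-2.4, -0.0, 12.0]
grip_width: 0.0075
clock: 31.77
position: [0.3776, -0.1865, 0.1798]
tool_rot: [-1.564, -0.001, -1.844]
force: [-0.0, -0.8, -1.1]
grip_width: 0.0072
[ 0.37763207 -0.18654868  0.17981137] [-1.56428684e+00 -6.47608484e-04 -1.84446013e+00]
{'d': [-249.0, 10.7, 166.2], 'cur_deg': np.float64(-105.68)}
```

View pics/w27.png

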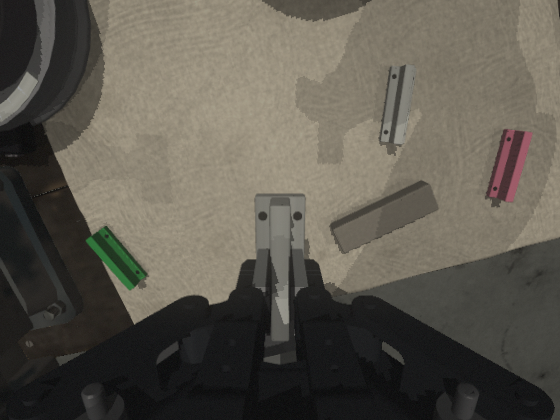

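```bash
python3 -m crank '[{"hand":1,"dx":-25,"dy":0,"dz":17,"yaw":-0.05},{"hand":1,"dx":-55,"dy":0,"dz":37,"yaw":-0.1},{"hand":1,"dx":-88,"dy":0,"dz":58,"yaw":-0.15},{"hand":1,"dx":-121,"dy":0,"dz":80,"yaw":-0.2},{"hand":1,"dx":-154,"dy":0,"dz":103,"yaw":-0.25},{"hand":1,"dx":-187,"dy":0,"dz":125,"yaw":-0.275},{"hand":1,"dx":-215,"dy":0,"dz":144,"yaw":-0.275},{"hand":1,"dx":-238,"dy":0,"dz":159,"yaw":-0.275},{"hand":1,"dx":-249,"dy":15,"dz":167,"yaw":-0.275},{"hand":1,"dx":-249,"dy":40,"dz":168,"yaw":-0.275},{"hand":1,"dx":-249,"dy":60,"dz":168,"yaw":-0.275},{"hand":1,"dx":-249,"dy":60,"dz":168,"yaw":-0.275}]'
python3 - <<'E'
from h import *
s=bot.observe();print(s['position'],s['tool_rot'])
print(rel([.605,.0302-.022,.064]))
i,im=grab('wrist','w28')
E
```

```text
clock: 32.82
position: [0.6025, 0.0087, 0.111]
tool_rot: [-1.578, -0.0, -1.568]
force: [-1.2, 0.2, -1.2]
grip_width: 0.0079
[0.60251258 0.00871009 0.11098467] [-1.57802399e+00 -3.62344519e-04 -1.56824048e+00]
{'d': [0.5, 47.0, 2.8], 'cur_deg': np.float64(-89.85)}
```

View pics/w28.png

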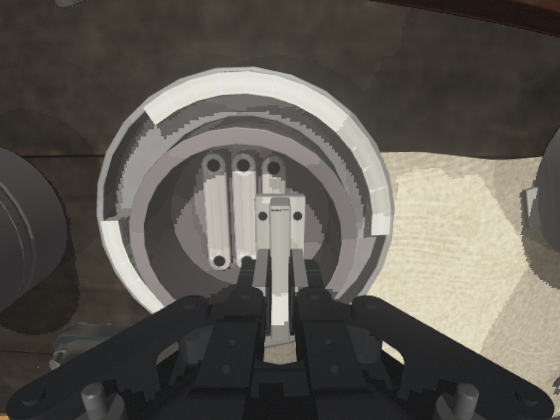

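```bash
python3 -m crank '[{"hand":1,"dx":0,"dy":15,"dz":2,"yaw":0},{"hand":1,"dx":0,"dy":32,"dz":2,"yaw":0},{"hand":1,"dx":0,"dy":42,"dz":2,"yaw":0},{"hand":1,"dx":0,"dy":46,"dz":2,"yaw":0},{"hand":1,"dx":0,"dy":46,"dz":2,"yaw":0},{"hand":0.75,"dx":0,"dy":46,"dz":2,"yaw":0},{"hand":0.75,"dx":0,"dy":46,"dz":2,"yaw":0},{"hand":0.75,"dx":0,"dy":46,"dz":2,"yaw":0},{"hand":0.75,"dx":0,"dy":25,"dz":2,"yaw":0},{"hand":0.7,"dx":0,"dy":-15,"dz":2,"yaw":0},{"hand":0.5,"dx":0,"dy":-55,"dz":2,"yaw":0},{"hand":0.5,"dx":0,"dy":-80,"dz":-10,"yaw":0}]'
python3 - <<'E'
from h import *
s=bot.observe();print(s['position'],s['tool_rot'])
i,im=grab('wrist','w29')
print(rel([.42,-.305,.15]))
E
```

```text
clock: 33.87
position: [0.5972, 0.0087, 0.2]
tool_rot: [-1.566, 0.001, -1.569]
force: [-0.1, 0.3, 0.5]
grip_width: 0.0431
[0.59722988 0.00871755 0.19998959] [-1.56623355e+00  5.67034753e-04 -1.56925470e+00]
{'d': [313.6, 52.1, -177.0], 'cur_deg': np.float64(-89.92)}
```

View pics/w29.png

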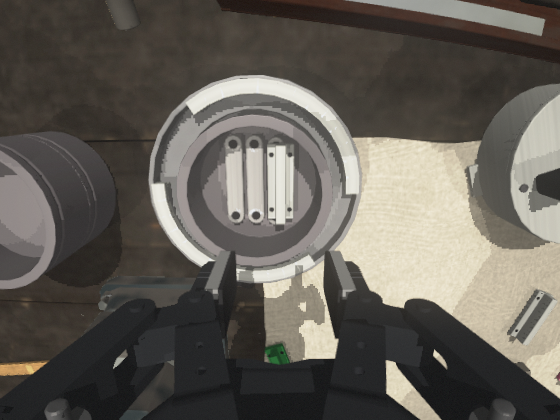

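Tee 1 sits on link 1 in the tub. Next is tee 2, near (0.42,-0.31).

```bash
python3 -m crank '[{"hand":0.5,"dx":25,"dy":0,"dz":-20,"yaw":0.05},{"hand":0.5,"dx":58,"dy":0,"dz":-40,"yaw":0.1},{"hand":0.5,"dx":93,"dy":0,"dz":-58,"yaw":0.15},{"hand":0.5,"dx":128,"dy":0,"dz":-78,"yaw":0.2},{"hand":0.5,"dx":163,"dy":0,"dz":-98,"yaw":0.25},{"hand":0.5,"dx":198,"dy":5,"dz":-118,"yaw":0.3},{"hand":0.5,"dx":233,"dy":15,"dz":-138,"yaw":0.33},{"hand":0.5,"dx":268,"dy":25,"dz":-157,"yaw":0.33},{"hand":0.5,"dx":297,"dy":40,"dz":-170,"yaw":0.33},{"hand":0.5,"dx":312,"dy":50,"dz":-177,"yaw":0.33},{"hand":0.5,"dx":314,"dy":55,"dz":-177,"yaw":0.33},{"hand":0.5,"dx":314,"dy":55,"dz":-177,"yaw":0.33}]'
python3 - <<'E'
from h import *
s=bot.observe();print(s['position'],s['tool_rot'],s['qpos'])
i,im=grab('wrist','w30')
crop(im,230,120,100,140,5,'c30')
E
```

```text
clock: 34.92
position: [0.418, -0.3063, 0.1402]
tool_rot: [-1.572, 0.0, -1.901]
force: [0.2, 1.0, -0.1]
grip_width: 0.043
[ 0.41804896 -0.3063312   0.14021445] [-1.57174142e+00  1.94701737e-04 -1.90090645e+00] [ 0.56575953  0.47977788 -0.06320935  1.96043045  0.04504344  0.70366807
 -1.42561789]
```

View pics/w30.png

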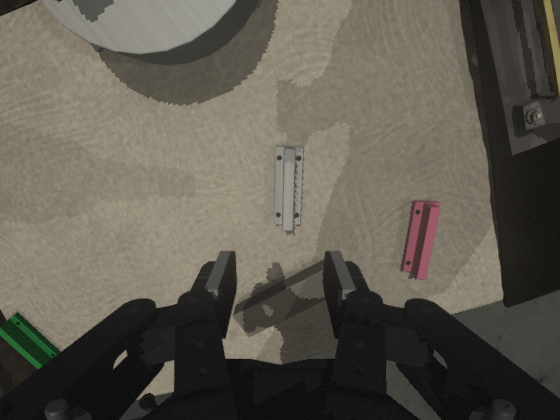

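View pics/c30.png

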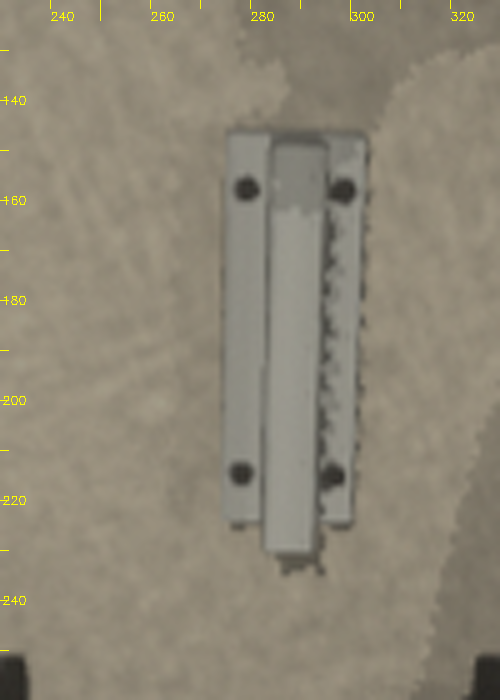

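```bash
python3 - <<'E'
from h import *
bar(bot.camera_info('wrist'),(289,157.8),(287.5,215),.007)
print(rel([0,0,.011])['d'][1])
E
```

```text
ctr [ 0.4238 -0.3156] len 0.0518 ang 160.1 yaw cmd rad 0.018 rel(z=.05) [8.1, 90.8, 7.9]
130.0
```

```bash
python3 -m crank '[{"hand":0.6,"dx":8,"dy":20,"dz":8,"yaw":0.018},{"hand":0.6,"dx":8,"dy":50,"dz":8,"yaw":0.018},{"hand":0.6,"dx":8,"dy":85,"dz":8,"yaw":0.018},{"hand":0.65,"dx":8,"dy":110,"dz":8,"yaw":0.018},{"hand":0.65,"dx":8,"dy":125,"dz":8,"yaw":0.018},{"hand":0.65,"dx":8,"dy":128.5,"dz":8,"yaw":0.018},{"hand":0.65,"dx":8,"dy":128.5,"dz":8,"yaw":0.018},{"hand":1,"dx":8,"dy":128.5,"dz":8,"yaw":0.018},{"hand":1,"dx":8,"dy":128.5,"dz":8,"yaw":0.018},{"hand":1,"dx":8,"dy":128.5,"dz":8,"yaw":0.018},{"hand":1,"dx":8,"dy":128.5,"dz":8,"yaw":0.018},{"hand":1,"dx":8,"dy":128.5,"dz":8,"yaw":0.018}]' 40
python3 -m crank '[{"hand":1,"dx":0,"dy":-5,"dz":0,"yaw":0},{"hand":1,"dx":0,"dy":-15,"dz":0,"yaw":0},{"hand":1,"dx":0,"dy":-40,"dz":0,"yaw":0},{"hand":1,"dx":0,"dy":-75,"dz":0,"yaw":0},{"hand":1,"dx":0,"dy":-115,"dz":0,"yaw":0},{"hand":1,"dx":0,"dy":-150,"dz":0,"yaw":0},{"hand":1,"dx":0,"dy":-175,"dz":0,"yaw":0},{"hand":1,"dx":0,"dy":-175,"dz":0,"yaw":0}]'
python3 - <<'E'
from h import *
s=bot.observe();print(s['position'],s['tool_rot'])
print(rel([.605,.0302+.004,.18]))
i,im=grab('wrist','w31')
E
```

```text
clock: 35.97
position: [0.4248, -0.316, 0.0138]
tool_rot: [-1.568, -0.0, -1.917]
force: [0.5, 3.4, 9.4]
grip_width: 0.008
clock: 36.63
position: [0.4254, -0.3173, 0.1937]
tool_rot: [-1.563, -0.002, -1.918]
force: [-0.1, -0.4, -1.1]
grip_width: 0.0074
[ 0.42541596 -0.3172572   0.19365459] [-1.56266322e+00 -1.81597520e-03 -1.91761436e+00]
{'d': [-391.6, 13.3, 49.3], 'cur_deg': np.float64(-109.87)}
```

View pics/w31.png

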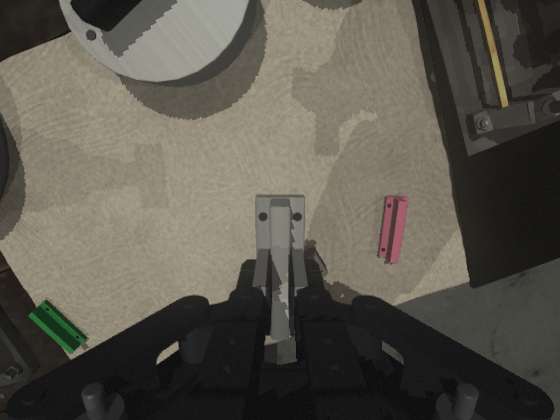

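```bash
python3 -m crank '[{"hand":1,"dx":-30,"dy":0,"dz":4,"yaw":-0.05},{"hand":1,"dx":-66,"dy":0,"dz":8,"yaw":-0.1},{"hand":1,"dx":-104,"dy":0,"dz":13,"yaw":-0.15},{"hand":1,"dx":-142,"dy":0,"dz":18,"yaw":-0.2},{"hand":1,"dx":-180,"dy":0,"dz":23,"yaw":-0.25},{"hand":1,"dx":-218,"dy":0,"dz":27,"yaw":-0.3},{"hand":1,"dx":-256,"dy":0,"dz":32,"yaw":-0.347},{"hand":1,"dx":-294,"dy":0,"dz":37,"yaw":-0.347},{"hand":1,"dx":-330,"dy":0,"dz":42,"yaw":-0.347},{"hand":1,"dx":-362,"dy":10,"dz":46,"yaw":-0.347},{"hand":1,"dx":-383,"dy":30,"dz":49,"yaw":-0.347},{"hand":1,"dx":-392,"dy":50,"dz":50,"yaw":-0.347}]'
python3 -m crank '[{"hand":1,"dx":-1,"dy":20,"dz":2,"yaw":0},{"hand":1,"dx":-1,"dy":25,"dz":2,"yaw":0},{"hand":1,"dx":-1,"dy":25,"dz":2,"yaw":0}]'
python3 - <<'E'
from h import *
s=bot.observe();print(s['position'],s['tool_rot'])
print(rel([.605,.0302+.005,.0665]))
i,im=grab('wrist','w32')
E
```

```text
clock: 37.68
position: [0.6047, 0.0397, 0.1369]
tool_rot: [-1.57, 0.001, -1.567]
force: [0.2, 0.1, -1.2]
grip_width: 0.0075
clock: 37.93
position: [0.6046, 0.0365, 0.111]
tool_rot: [-1.574, -0.001, -1.57]
force: [0.3, -0.5, -0.2]
grip_width: 0.0075
[0.60458357 0.03648697 0.11099698] [-1.57398834e+00 -5.94611275e-04 -1.56998698e+00]
{'d': [1.3, 44.5, 0.6], 'cur_deg': np.float64(-89.95)}
```

View pics/w32.png

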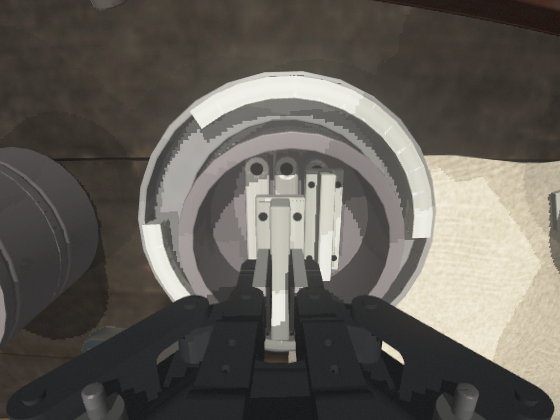

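```bash
python3 -m crank '[{"hand":1,"dx":1,"dy":15,"dz":0.5,"yaw":0},{"hand":1,"dx":1,"dy":30,"dz":0.5,"yaw":0},{"hand":1,"dx":1,"dy":40,"dz":0.5,"yaw":0},{"hand":1,"dx":1,"dy":44,"dz":0.5,"yaw":0},{"hand":1,"dx":1,"dy":44,"dz":0.5,"yaw":0},{"hand":0.83,"dx":1,"dy":44,"dz":0.5,"yaw":0},{"hand":0.83,"dx":1,"dy":44,"dz":0.5,"yaw":0},{"hand":0.83,"dx":1,"dy":44,"dz":0.5,"yaw":0},{"hand":0.83,"dx":1,"dy":30,"dz":0.5,"yaw":0},{"hand":0.8,"dx":1,"dy":-5,"dz":0.5,"yaw":0},{"hand":0.5,"dx":1,"dy":-45,"dz":0.5,"yaw":0},{"hand":0.5,"dx":1,"dy":-85,"dz":-10,"yaw":0}]'
python3 - <<'E'
from h import *
s=bot.observe();print(s['position'],s['tool_rot'],s['qpos'])
i,im=grab('wrist','w33')
print(rel([.495,.474,.2]))
E
```

```text
clock: 38.98
position: [0.5964, 0.0359, 0.1991]
tool_rot: [-1.571, 0.0, -1.57]
force: [1.4, -0.9, 0.8]
grip_width: 0.0402
[0.5963928  0.0359119  0.19907209] [-1.57051360e+00  2.96982498e-04 -1.57003125e+00] [-0.01593297  0.51807739 -0.20439571  1.70120501  0.12498388  0.93472181
 -1.83860564]
{'d': [-437.8, 6.6, -102.0], 'cur_deg': np.float64(-89.97)}
```

View pics/w33.png

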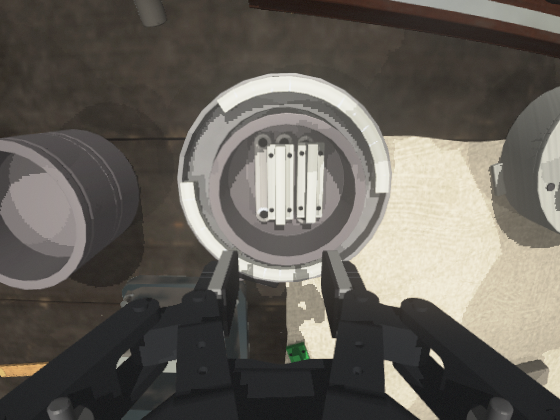

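```bash
python3 -m crank '[{"hand":0.5,"dx":0,"dy":-30,"dz":0,"yaw":-0.12},{"hand":0.5,"dx":-20,"dy":-50,"dz":-5,"yaw":-0.24},{"hand":0.5,"dx":-40,"dy":-50,"dz":-10,"yaw":-0.36},{"hand":0.5,"dx":-65,"dy":-50,"dz":-15,"yaw":-0.48},{"hand":0.5,"dx":-90,"dy":-50,"dz":-20,"yaw":-0.6},{"hand":0.5,"dx":-115,"dy":-50,"dz":-25,"yaw":-0.72},{"hand":0.5,"dx":-140,"dy":-50,"dz":-32,"yaw":-0.84},{"hand":0.5,"dx":-165,"dy":-50,"dz":-38,"yaw":-0.96},{"hand":0.5,"dx":-190,"dy":-50,"dz":-45,"yaw":-1.08},{"hand":0.5,"dx":-215,"dy":-50,"dz":-50,"yaw":-1.2},{"hand":0.5,"dx":-240,"dy":-50,"dz":-55,"yaw":-1.32},{"hand":0.5,"dx":-265,"dy":-50,"dz":-60,"yaw":-1.44}]'
python3 - <<'E'
from h import *
print(rel([.49,.474,.2]),bot.observe()['qpos'])
E
```

```text
clock: 40.03
position: [0.5353, 0.3019, 0.2479]
tool_rot: [-1.571, -0.001, -0.124]
force: [1.6, -0.4, -0.1]
grip_width: 0.0426
{'d': [-66.3, 47.9, 165.2], 'cur_deg': np.float64(-7.12)} [-0.21544601  0.54238685 -0.5878344   1.58958692  0.32612725  1.10833295
 -1.00793179]
```

```bash
python3 -m crank '[{"hand":0.5,"dx":-8,"dy":0,"dz":20,"yaw":-0.12},{"hand":0.5,"dx":-16,"dy":5,"dz":40,"yaw":-0.24},{"hand":0.5,"dx":-24,"dy":10,"dz":60,"yaw":-0.36},{"hand":0.5,"dx":-32,"dy":15,"dz":80,"yaw":-0.48},{"hand":0.5,"dx":-40,"dy":20,"dz":100,"yaw":-0.6},{"hand":0.5,"dx":-48,"dy":30,"dz":120,"yaw":-0.72},{"hand":0.5,"dx":-56,"dy":40,"dz":140,"yaw":-0.84},{"hand":0.5,"dx":-62,"dy":50,"dz":152,"yaw":-0.96},{"hand":0.5,"dx":-66,"dy":60,"dz":160,"yaw":-1.08},{"hand":0.5,"dx":-66,"dy":70,"dz":160,"yaw":-1.2},{"hand":0.5,"dx":-66,"dy":80,"dz":160,"yaw":-1.32},{"hand":0.5,"dx":-66,"dy":90,"dz":160,"yaw":-1.44}]'
python3 -m crank '[{"hand":0.5,"dx":0,"dy":0,"dz":0,"yaw":-0.12},{"hand":0.5,"dx":0,"dy":0,"dz":0,"yaw":-0.235},{"hand":0.5,"dx":0,"dy":0,"dz":0,"yaw":-0.235},{"hand":0.5,"dx":0,"dy":0,"dz":0,"yaw":-0.235}]'
python3 - <<'E'
from h import *
s=bot.observe();print(s['position'],s['tool_rot'],s['qpos'])
i,im=grab('wrist','w34')
E
```

```text
clock: 41.03
position: [0.4909, 0.4682, 0.1573]
tool_rot: [-1.571, -0.0, 1.316]
force: [-0.1, 0.8, -0.2]
grip_width: 0.0427
clock: 41.37
position: [0.4911, 0.4679, 0.1575]
tool_rot: [-1.571, -0.0, 1.541]
force: [-0.2, 0.6, 0.9]
grip_width: 0.0427
[0.49108759 0.46787691 0.15750542] [-1.57080096e+00 -1.96068714e-04  1.54097377e+00] [-0.32901082  0.83795643 -0.90226934  1.47972782  0.68899604  1.16131302
  0.19248374]
```

View pics/w34.png

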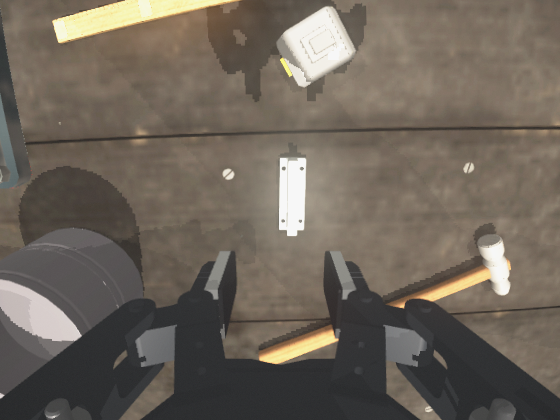

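```bash
python3 - <<'E'
from h import *
i=bot.camera_info('wrist')
bar(i,(293,168),(291.3,221),.007)
print(rel([0,0,.012])['d'][1], px2w(i,[(345,320),(290,350),(305,83)],.01).round(3))
E
```

```text
ctr [0.4964 0.4787] len 0.0517 ang -2.9 yaw cmd rad 0.02 rel(z=.05) [10.9, 107.6, -4.9]
145.4 [[0.635 0.533 0.01 ]
 [0.673 0.473 0.01 ]
 [0.397 0.492 0.01 ]]
```

```bash
python3 -m crank '[{"hand":0.6,"dx":11,"dy":25,"dz":-5,"yaw":0.02},{"hand":0.6,"dx":11,"dy":60,"dz":-5,"yaw":0.02},{"hand":0.6,"dx":11,"dy":95,"dz":-5,"yaw":0.02},{"hand":0.65,"dx":11,"dy":125,"dz":-5,"yaw":0.02},{"hand":0.65,"dx":11,"dy":141,"dz":-5,"yaw":0.02},{"hand":0.65,"dx":11,"dy":145,"dz":-5,"yaw":0.02},{"hand":0.65,"dx":11,"dy":145,"dz":-5,"yaw":0.02},{"hand":1,"dx":11,"dy":145,"dz":-5,"yaw":0.02},{"hand":1,"dx":11,"dy":145,"dz":-5,"yaw":0.02},{"hand":1,"dx":11,"dy":145,"dz":-5,"yaw":0.02},{"hand":1,"dx":11,"dy":145,"dz":-5,"yaw":0.02},{"hand":1,"dx":11,"dy":145,"dz":-5,"yaw":0.02}]' 40
python3 -m crank '[{"hand":1,"dx":0,"dy":-5,"dz":0,"yaw":0},{"hand":1,"dx":0,"dy":-15,"dz":0,"yaw":0},{"hand":1,"dx":0,"dy":-40,"dz":0,"yaw":0},{"hand":1,"dx":0,"dy":-75,"dz":0,"yaw":0},{"hand":1,"dx":0,"dy":-115,"dz":0,"yaw":0},{"hand":1,"dx":0,"dy":-155,"dz":0,"yaw":0},{"hand":1,"dx":0,"dy":-195,"dz":0,"yaw":0},{"hand":1,"dx":0,"dy":-220,"dz":0,"yaw":0},{"hand":1,"dx":0,"dy":-220,"dz":0,"yaw":0}]'
python3 - <<'E'
from h import *
s=bot.observe();print(s['position'],s['tool_rot'])
print(rel([.605,.0302+.029,.2]))
i,im=grab('wrist','w35')
E
```

```text
clock: 42.42
position: [0.4969, 0.4796, 0.0144]
tool_rot: [-1.573, -0.002, 1.524]
force: [-0.7, -1.7, 9.5]
grip_width: 0.0075
clock: 43.17
position: [0.4968, 0.4807, 0.2399]
tool_rot: [-1.576, -0.006, 1.525]
force: [-0.7, 0.9, -1.6]
grip_width: 0.0073
[0.49677711 0.48069843 0.23985608] [-1.57590952 -0.00637341  1.52481866]
{'d': [-416.3, 37.9, -127.3], 'cur_deg': np.float64(87.37)}
```

View pics/w35.png

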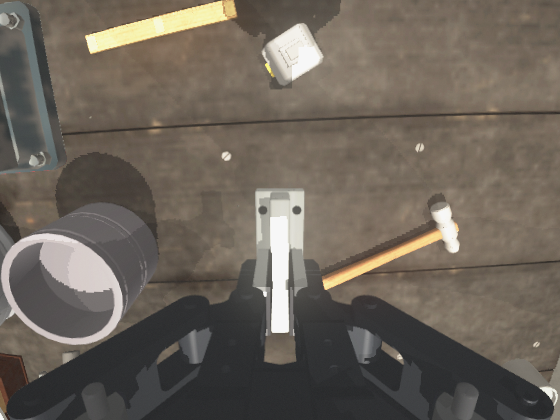

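```bash
python3 -m crank '[{"hand":1,"dx":-25,"dy":0,"dz":-7,"yaw":-0.045},{"hand":1,"dx":-60,"dy":0,"dz":-18,"yaw":-0.045},{"hand":1,"dx":-98,"dy":0,"dz":-30,"yaw":-0.045},{"hand":1,"dx":-136,"dy":0,"dz":-42,"yaw":-0.045},{"hand":1,"dx":-174,"dy":0,"dz":-53,"yaw":-0.045},{"hand":1,"dx":-212,"dy":0,"dz":-65,"yaw":-0.045},{"hand":1,"dx":-250,"dy":0,"dz":-77,"yaw":-0.045},{"hand":1,"dx":-288,"dy":0,"dz":-88,"yaw":-0.045},{"hand":1,"dx":-326,"dy":0,"dz":-100,"yaw":-0.045},{"hand":1,"dx":-362,"dy":10,"dz":-111,"yaw":-0.045},{"hand":1,"dx":-395,"dy":30,"dz":-121,"yaw":-0.045},{"hand":1,"dx":-416,"dy":60,"dz":-127,"yaw":-0.045}]'
python3 -m crank '[{"hand":1,"dx":0,"dy":30,"dz":0,"yaw":0},{"hand":1,"dx":0,"dy":50,"dz":0,"yaw":0},{"hand":1,"dx":0,"dy":60,"dz":0,"yaw":0},{"hand":1,"dx":0,"dy":60,"dz":0,"yaw":0},{"hand":1,"dx":0,"dy":60,"dz":0,"yaw":0}]'
python3 - <<'E'
from h import *
s=bot.observe();print(s['position'],s['tool_rot'])
print(rel([.605,.0302+.0295,.068]))
i,im=grab('wrist','w36')
E
```

```text
clock: 44.22
position: [0.6053, 0.0533, 0.173]
tool_rot: [-1.573, 0.001, 1.566]
force: [0.4, -1.1, -0.9]
grip_width: 0.0072
clock: 44.63
position: [0.604, 0.0581, 0.1129]
tool_rot: [-1.571, -0.0, 1.571]
force: [0.3, 0.5, -0.0]
grip_width: 0.0077
[0.60399918 0.05805457 0.11290475] [-1.57070216e+00 -3.31607656e-04  1.57063724e+00]
{'d': [1.6, 44.9, -1.0], 'cur_deg': np.float64(89.99)}
```

View pics/w36.png

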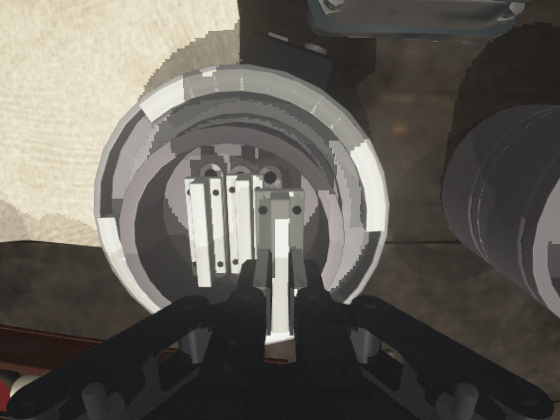

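```bash
python3 -m crank '[{"hand":1,"dx":1.6,"dy":15,"dz":-1,"yaw":0},{"hand":1,"dx":1.6,"dy":30,"dz":-1,"yaw":0},{"hand":1,"dx":1.6,"dy":40,"dz":-1,"yaw":0},{"hand":1,"dx":1.6,"dy":44,"dz":-1,"yaw":0},{"hand":1,"dx":1.6,"dy":44,"dz":-1,"yaw":0}]'
python3 -m crank '[{"hand":0.83,"dx":0,"dy":0,"dz":0,"yaw":0},{"hand":0.83,"dx":0,"dy":0,"dz":0,"yaw":0},{"hand":0.83,"dx":0,"dy":0,"dz":0,"yaw":0},{"hand":0.83,"dx":0,"dy":-10,"dz":0,"yaw":0},{"hand":0.83,"dx":0,"dy":-40,"dz":0,"yaw":0},{"hand":0.6,"dx":0,"dy":-80,"dz":0,"yaw":0},{"hand":0.6,"dx":0,"dy":-120,"dz":-10,"yaw":0},{"hand":0.6,"dx":0,"dy":-150,"dz":-20,"yaw":0},{"hand":0.6,"dx":0,"dy":-150,"dz":-20,"yaw":0},{"hand":0.6,"dx":0,"dy":-150,"dz":-20,"yaw":0}]'
python3 - <<'E'
from h import *
s=bot.observe();print(s['position'],s['tool_rot'],s['qpos'])
i,im=grab('wrist','w37')
E
```

```text
clock: 45.1
position: [0.6048, 0.0604, 0.0682]
tool_rot: [-1.57, -0.001, 1.571]
force: [-6.0, 0.7, 11.4]
grip_width: 0.0072
clock: 45.93
position: [0.6258, 0.059, 0.2203]
tool_rot: [-1.574, -0.0, 1.569]
force: [-1.1, -0.6, -1.3]
grip_width: 0.0341
[0.62579628 0.05903059 0.22033153] [-1.57362911e+00 -2.07054261e-05  1.56932973e+00] [ 0.41439417  0.70944144 -0.97465589  1.57058118  0.61956908  1.19433723
  0.88776879]
```

View pics/w37.png

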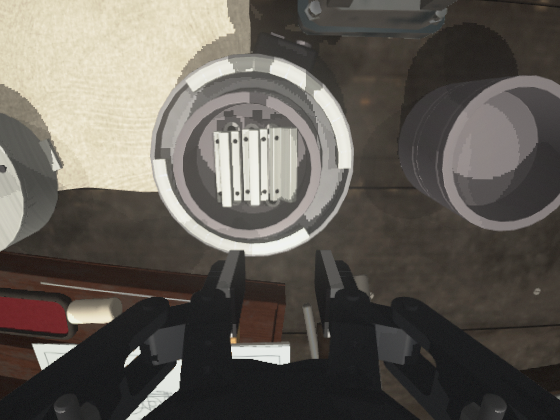

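```bash
python3 - <<'E'
from h import *
im=cv2.imread('pics/w37.png');crop(im,140,45,225,215,3,'c37')
E
```

```text
(no output)
```

View pics/c37.png

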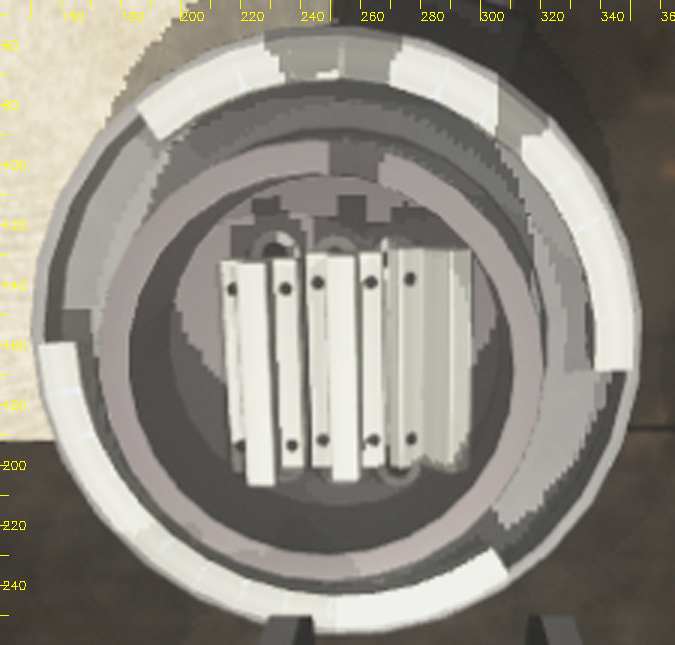

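```bash
python3 - <<'E'
from h import *
i=bot.camera_info('wrist')
g=lambda *L:[(140+x/3,45+y/3) for x,y in L]
c=fit(i,g((34,310),(640,320),(340,27),(335,633),(125,110),(555,110),(130,545),(552,530)),.058,.098)
c=fit(i,g((34,310),(640,320),(340,27),(335,633),(125,110),(555,110),(130,545),(552,530)),.058,.098,True)
A=[]
for p in g((137,110),(160,140),(40,345),(75,345),(507,578),(490,548),(627,370),(595,370)):
    q=px2w(i,p,.058)[0][:2]-c[:2];A.append(np.degrees(np.arctan2(q[1],q[0])));print(np.hypot(*q).round(4),A[-1].round(1))
fit(i,g((100,360),(543,360),(325,140),(325,580),(180,200),(470,200)),.086,.065)
s=bot.observe();print(rel([.624,-.281,.2]))
E
```

```text
ctr [0.6001 0.0314 0.0959] res mm [-0.2  0.4 -0.8  1.8 -1.   2.4  0.5 -3.1]
ctr [0.6003 0.0313] res mm [-2.3 -1.6 -2.6 -0.4 -2.9  0.5 -1.7 -5.3]
0.0927 -141.8
0.082 -141.5
0.094 -91.6
0.0827 -91.7
0.0954 36.1
0.0832 37.2
0.0929 86.3
0.0827 85.8
ctr [0.6026 0.0302 0.0638] res mm [ 0.8 -0.4  0.9 -0.1 -1.6  0.4]
{'d': [-339.8, 18.9, 0.6], 'cur_deg': np.float64(89.94)}
```

```bash
python3 -m crank '[{"hand":0.4,"dx":-25,"dy":0,"dz":0,"yaw":0.11},{"hand":0.4,"dx":-55,"dy":0,"dz":0,"yaw":0.22},{"hand":0.4,"dx":-90,"dy":0,"dz":0,"yaw":0.33},{"hand":0.4,"dx":-125,"dy":0,"dz":0,"yaw":0.44},{"hand":0.4,"dx":-160,"dy":0,"dz":0,"yaw":0.55},{"hand":0.4,"dx":-195,"dy":0,"dz":0,"yaw":0.66},{"hand":0.4,"dx":-230,"dy":0,"dz":0,"yaw":0.77},{"hand":0.4,"dx":-265,"dy":0,"dz":0,"yaw":0.88},{"hand":0.4,"dx":-295,"dy":0,"dz":0,"yaw":0.99},{"hand":0.4,"dx":-320,"dy":0,"dz":0,"yaw":1.1},{"hand":0.4,"dx":-335,"dy":0,"dz":0,"yaw":1.2},{"hand":0.4,"dx":-340,"dy":0,"dz":0,"yaw":1.256}]'
python3 -m crank '[{"hand":0.4,"dx":0,"dy":0,"dz":0,"yaw":0},{"hand":0.4,"dx":0,"dy":0,"dz":0,"yaw":0}]'
python3 - <<'E'
from h import *
s=bot.observe();print(s['position'],s['tool_rot'],s['qpos'])
i,im=grab('wrist','w38')
E
```

```text
clock: 46.98
position: [0.6232, -0.2843, 0.2166]
tool_rot: [-1.57, 0.003, 0.305]
force: [-0.6, 0.1, -0.6]
grip_width: 0.0512
clock: 47.15
position: [0.6241, -0.2804, 0.2173]
tool_rot: [-1.57, 0.001, 0.316]
force: [0.7, 0.9, -0.2]
grip_width: 0.0511
[ 0.62414777 -0.2804478   0.21731989] [-1.56954470e+00  1.30315387e-03  3.16211945e-01] [ 0.72392925  0.7062474  -0.65955587  1.41420408  0.44528004  1.17403046
  0.32403112]
```

View pics/w38.png

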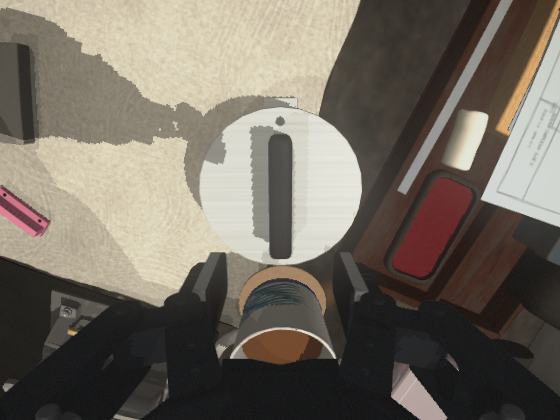

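```bash
python3 - <<'E'
from h import *
im=cv2.imread('pics/w38.png');crop(im,190,95,180,180,4,'c38')
i=bot.camera_info('wrist')
bar(i,(280,134),(281,258),.095)
fit(i,[(200,186),(362,186),(281,107),(281,264)],.058,.079)
E
```

```text
ctr [ 0.6256 -0.2813] len 0.1101 ang -71.4 yaw cmd rad -0.008 rel(z=.05) [0.8, 167.6, -1.8]
ctr [ 0.6266 -0.2829  0.0783] res mm [ 0.1  0.1 -0.1 -0.1]
```

View pics/c38.png

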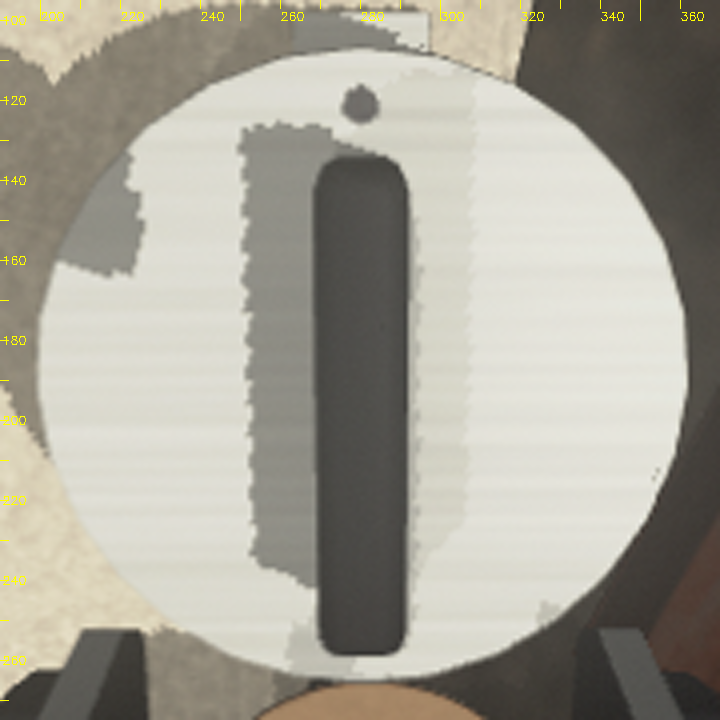

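```bash
python3 -m crank '[{"hand":0.4,"dx":1,"dy":30,"dz":-2,"yaw":-0.008},{"hand":0.4,"dx":1,"dy":65,"dz":-2,"yaw":-0.008},{"hand":0.4,"dx":1,"dy":100,"dz":-2,"yaw":-0.008},{"hand":0.4,"dx":1,"dy":130,"dz":-2,"yaw":-0.008},{"hand":0.4,"dx":1,"dy":146,"dz":-2,"yaw":-0.008},{"hand":0.4,"dx":1,"dy":150,"dz":-2,"yaw":-0.008},{"hand":0.4,"dx":1,"dy":150,"dz":-2,"yaw":-0.008},{"hand":1,"dx":1,"dy":150,"dz":-2,"yaw":-0.008},{"hand":1,"dx":1,"dy":150,"dz":-2,"yaw":-0.008},{"hand":1,"dx":1,"dy":150,"dz":-2,"yaw":-0.008},{"hand":1,"dx":1,"dy":150,"dz":-2,"yaw":-0.008},{"hand":1,"dx":1,"dy":150,"dz":-2,"yaw":-0.008}]' 80
python3 -m crank '[{"hand":1,"dx":0,"dy":0,"dz":0,"yaw":0},{"hand":1,"dx":0,"dy":-10,"dz":0,"yaw":0},{"hand":1,"dx":0,"dy":-30,"dz":0,"yaw":0},{"hand":1,"dx":0,"dy":-60,"dz":0,"yaw":0},{"hand":1,"dx":0,"dy":-100,"dz":0,"yaw":0},{"hand":1,"dx":0,"dy":-130,"dz":0,"yaw":0},{"hand":1,"dx":0,"dy":-140,"dz":0,"yaw":0},{"hand":1,"dx":0,"dy":-140,"dz":0,"yaw":0}]'
python3 - <<'E'
from h import *
s=bot.observe();print(s['position'],s['tool_rot'],s['force'])
print(rel([.6035,.031,.2]))
i,im=grab('wrist','w39')
E
```

```text
clock: 48.2
position: [0.6266, -0.2829, 0.0703]
tool_rot: [-1.572, -0.001, 0.322]
force: [-5.1, 0.8, 13.4]
grip_width: 0.0188
clock: 48.87
position: [0.6275, -0.2828, 0.2122]
tool_rot: [-1.574, -0.004, 0.322]
force: [0.7, -0.2, -3.4]
grip_width: 0.0185
[ 0.62748037 -0.282834    0.21222223] [-1.57428369 -0.00382098  0.32181727] [ 0.6565641  -0.23099024 -3.36552535]
{'d': [76.5, 11.4, 305.3], 'cur_deg': np.float64(18.44)}
```

View pics/w39.png

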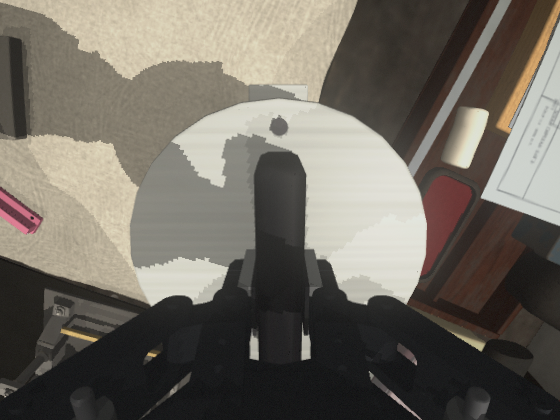

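```bash
python3 -m crank '[{"hand":1,"dx":5,"dy":0,"dz":20,"yaw":0.07},{"hand":1,"dx":12,"dy":0,"dz":48,"yaw":0.14},{"hand":1,"dx":20,"dy":0,"dz":80,"yaw":0.21},{"hand":1,"dx":28,"dy":0,"dz":112,"yaw":0.28},{"hand":1,"dx":36,"dy":0,"dz":144,"yaw":0.36},{"hand":1,"dx":44,"dy":0,"dz":176,"yaw":0.44},{"hand":1,"dx":52,"dy":0,"dz":208,"yaw":0.52},{"hand":1,"dx":60,"dy":0,"dz":240,"yaw":0.6},{"hand":1,"dx":66,"dy":0,"dz":268,"yaw":0.68},{"hand":1,"dx":72,"dy":0,"dz":288,"yaw":0.75},{"hand":1,"dx":75,"dy":0,"dz":300,"yaw":0.8},{"hand":1,"dx":76,"dy":0,"dz":305,"yaw":0.805}]'
python3 -m crank '[{"hand":1,"dx":0,"dy":0,"dz":0,"yaw":0},{"hand":1,"dx":0,"dy":0,"dz":0,"yaw":0},{"hand":1,"dx":0,"dy":0,"dz":0,"yaw":0}]'
python3 - <<'E'
from h import *
s=bot.observe();print(s['position'],s['tool_rot'],s['force'],s['qpos'])
print(rel([.603,.031,.15]))
i,im=grab('wrist','w40');grab('scene','s40')
E
```

```text
clock: 49.92
position: [0.6008, 0.0333, 0.2068]
tool_rot: [-1.571, 0.002, -0.483]
force: [0.5, -0.2, -2.7]
grip_width: 0.0183
clock: 50.17
position: [0.6018, 0.0293, 0.2077]
tool_rot: [-1.572, 0.0, -0.483]
force: [-0.6, 0.4, -3.8]
grip_width: 0.0185
[0.60178526 0.0292756  0.20771623] [-1.57171028e+00  4.88675254e-04 -4.83265572e-01] [-0.60506834  0.36297332 -3.78931286] [ 0.20993277  0.55437058 -0.5208446   1.66614484  0.31558314  1.00674282
 -0.90021636]
{'d': [0.3, 57.7, 2.1], 'cur_deg': np.float64(-27.69)}
```

View pics/w40.png

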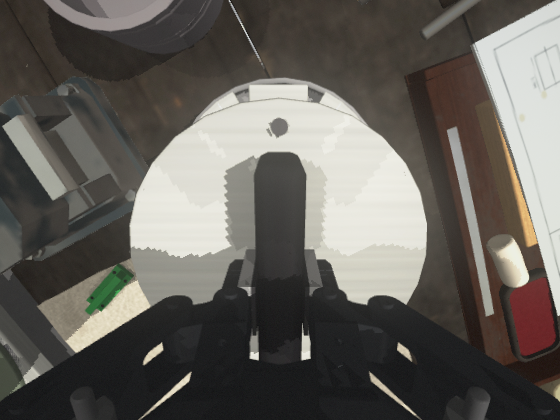

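View pics/s40.png

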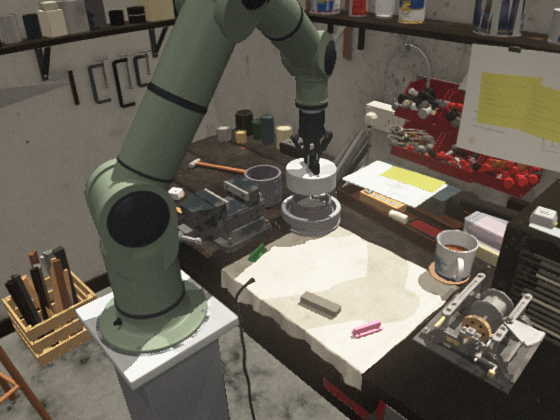

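The white lug at (279,92) sits centred over the gap, with equal dark margins on both sides, so I'll lower the cap.

```bash
python3 -m crank '[{"hand":1,"dx":0,"dy":15,"dz":2,"yaw":0},{"hand":1,"dx":0,"dy":35,"dz":2,"yaw":0},{"hand":1,"dx":0,"dy":52,"dz":2,"yaw":0},{"hand":1,"dx":0,"dy":62,"dz":2,"yaw":0},{"hand":1,"dx":0,"dy":66,"dz":2,"yaw":0},{"hand":1,"dx":0,"dy":70,"dz":2,"yaw":0},{"hand":1,"dx":0,"dy":70,"dz":2,"yaw":0},{"hand":1,"dx":0,"dy":70,"dz":2,"yaw":0}]'
python3 - <<'E'
from h import *
s=bot.observe();print(s['position'],s['tool_rot'],s['force'])
print(rel([.603,.031,.112]))
i,im=grab('wrist','w41')
E
```

```text
clock: 50.93
position: [0.6032, 0.0326, 0.1389]
tool_rot: [-1.57, -0.001, -0.483]
force: [-0.1, -1.0, -2.3]
grip_width: 0.0187
[0.60316336 0.03257188 0.13894726] [-1.57035346e+00 -6.61449328e-04 -4.83146796e-01] [-0.11159203 -1.00820019 -2.34793533]
{'d': [0.6, 26.9, -1.5], 'cur_deg': np.float64(-27.68)}
```

View pics/w41.png

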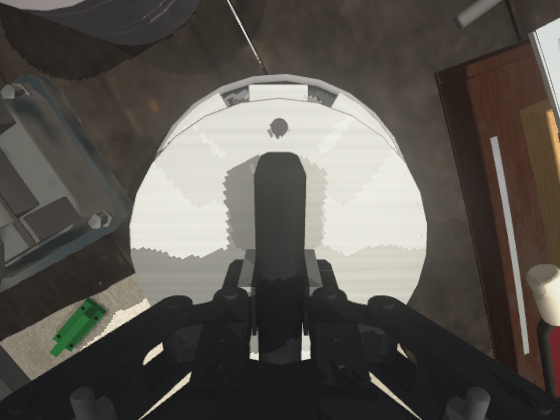

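```bash
python3 -m crank '[{"hand":1,"dx":0.5,"dy":4,"dz":-1,"yaw":0},{"hand":1,"dx":0.5,"dy":8,"dz":-1,"yaw":0},{"hand":1,"dx":0.5,"dy":12,"dz":-1,"yaw":0},{"hand":1,"dx":0.5,"dy":16,"dz":-1,"yaw":0},{"hand":1,"dx":0.5,"dy":16,"dz":-1,"yaw":0},{"hand":1,"dx":0.5,"dy":16,"dz":-1,"yaw":0}]'
python3 - <<'E'
from h import *
s=bot.observe();print(s['position'],s['tool_rot'],s['force'],s['moment'])
E
```

```text
clock: 51.48
position: [0.6026, 0.0316, 0.122]
tool_rot: [-1.571, 0.001, -0.483]
force: [0.8, 0.3, -3.4]
grip_width: 0.0189
[0.6026405  0.03157094 0.1219951 ] [-1.57099241e+00  5.18569591e-04 -4.82913033e-01] [ 0.76640654  0.2664628  -3.3770159 ] [ 0.04612651 -0.01223414  0.08718192]
```

Already 6 mm into the collar with no contact force. I'll continue down.

```bash
python3 -m crank '[{"hand":1,"dx":0,"dy":3,"dz":0,"yaw":0},{"hand":1,"dx":0,"dy":6,"dz":0,"yaw":0},{"hand":1,"dx":0,"dy":8,"dz":0,"yaw":0},{"hand":1,"dx":0,"dy":9,"dz":0,"yaw":0},{"hand":1,"dx":0,"dy":9,"dz":0,"yaw":0}]'
```

```text
clock: 51.9
position: [0.6027, 0.0315, 0.113]
tool_rot: [-1.571, 0.0, -0.483]
force: [-0.2, 0.3, -2.0]
grip_width: 0.0187
```

```bash
python3 -m crank '[{"hand":1,"dx":0,"dy":0.5,"dz":0,"yaw":0},{"hand":1,"dx":0,"dy":1,"dz":0,"yaw":0},{"hand":1,"dx":0,"dy":1,"dz":0,"yaw":0}]'
python3 -m crank '[{"hand":1,"dx":0,"dy":0.5,"dz":0,"yaw":0},{"hand":1,"dx":0,"dy":0.5,"dz":0,"yaw":0}]'
```

```text
clock: 52.15
position: [0.6028, 0.0315, 0.1123]
tool_rot: [-1.571, -0.0, -0.483]
force: [0.3, 0.7, -2.5]
grip_width: 0.0188
clock: 52.32
position: [0.6028, 0.0315, 0.1118]
tool_rot: [-1.571, -0.0, -0.483]
force: [0.0, -0.1, -2.6]
grip_width: 0.0184
```

```bash
python3 -m crank '[{"hand":1,"dx":0,"dy":0.5,"dz":0,"yaw":0},{"hand":1,"dx":0,"dy":1,"dz":0,"yaw":0},{"hand":1,"dx":0,"dy":1,"dz":0,"yaw":0}]'
python3 -m crank '[{"hand":1,"dx":0,"dy":0.5,"dz":0,"yaw":0},{"hand":1,"dx":0,"dy":1,"dz":0,"yaw":0},{"hand":1,"dx":0,"dy":1,"dz":0,"yaw":0}]'
```

```text
clock: 52.57
position: [0.6029, 0.0317, 0.1109]
tool_rot: [-1.571, -0.0, -0.483]
force: [-0.2, 1.2, -0.3]
grip_width: 0.0188
clock: 52.82
position: [0.6031, 0.0319, 0.1107]
tool_rot: [-1.57, -0.001, -0.483]
force: [-3.3, 1.3, 12.8]
grip_width: 0.0183
```

```bash
python3 -m crank '[{"hand":1,"dx":0,"dy":-0.6,"dz":0,"yaw":0},{"hand":1,"dx":0,"dy":-0.6,"dz":0,"yaw":0.05},{"hand":1,"dx":0,"dy":-0.6,"dz":0,"yaw":0.12},{"hand":1,"dx":0,"dy":-0.6,"dz":0,"yaw":0.2},{"hand":1,"dx":0,"dy":-0.6,"dz":0,"yaw":0.28},{"hand":1,"dx":0,"dy":-0.6,"dz":0,"yaw":0.36},{"hand":1,"dx":0,"dy":-0.6,"dz":0,"yaw":0.42},{"hand":1,"dx":0,"dy":-0.6,"dz":0,"yaw":0.45},{"hand":1,"dx":0,"dy":-0.6,"dz":0,"yaw":0.45}]'
python3 - <<'E'
from h import *
s=bot.observe();print(s['position'],s['tool_rot'],s['force'],s['moment'])
i,im=grab('wrist','w42')
E
```

```text
clock: 53.57
position: [0.6031, 0.0313, 0.1106]
tool_rot: [-1.57, -0.001, -0.934]
force: [1.5, -1.4, 3.5]
grip_width: 0.0187
[0.60311715 0.03127535 0.11064188] [-1.57050000e+00 -8.14144269e-04 -9.33803699e-01] [ 1.54554577 -1.4280296   3.49702251] [-0.81056925 -0.25015169  0.10056442]
```

View pics/w42.png

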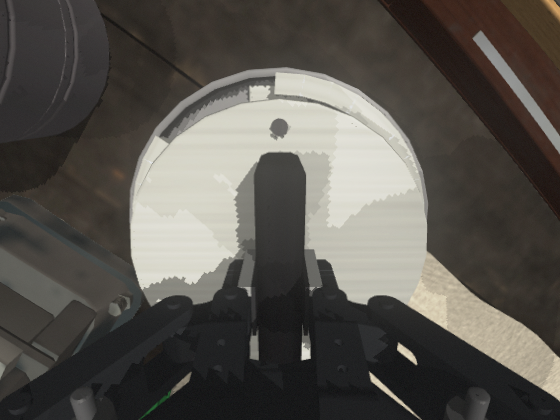

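The lug has gone under the ledge (lug at about (260,93), ledge from (275,85)). I'll keep turning.

```bash
python3 -m crank '[{"hand":1,"dx":0,"dy":0,"dz":0,"yaw":0.08},{"hand":1,"dx":0,"dy":0,"dz":0,"yaw":0.16},{"hand":1,"dx":0,"dy":0,"dz":0,"yaw":0.24},{"hand":1,"dx":0,"dy":0,"dz":0,"yaw":0.32},{"hand":1,"dx":0,"dy":0,"dz":0,"yaw":0.4},{"hand":1,"dx":0,"dy":0,"dz":0,"yaw":0.48},{"hand":1,"dx":0,"dy":0,"dz":0,"yaw":0.56},{"hand":1,"dx":0,"dy":0,"dz":0,"yaw":0.64},{"hand":1,"dx":0,"dy":0,"dz":0,"yaw":0.72},{"hand":1,"dx":0,"dy":0,"dz":0,"yaw":0.76},{"hand":1,"dx":0,"dy":0,"dz":0,"yaw":0.76}]'
python3 - <<'E'
from h import *
s=bot.observe();print(s['position'],s['tool_rot'],s['force'],s['moment'],s['qpos'][6])
E
```

```text
clock: 54.53
position: [0.6028, 0.0309, 0.1106]
tool_rot: [-1.571, -0.001, -1.694]
force: [1.3, -4.9, 5.6]
grip_width: 0.0187
[0.60282217 0.03089302 0.11063189] [-1.57066122e+00 -8.44140922e-04 -1.69428027e+00] [ 1.25335305 -4.8893096   5.61392027] [-1.25951529  0.13290613 -0.2778081 ] -1.9628348160588134
```

```bash
python3 -m crank '[{"hand":1,"dx":0,"dy":0,"dz":0,"yaw":0.04},{"hand":1,"dx":0,"dy":0,"dz":0,"yaw":0.08},{"hand":1,"dx":0,"dy":0,"dz":0,"yaw":0.12},{"hand":1,"dx":0,"dy":0,"dz":0,"yaw":0.15},{"hand":1,"dx":0,"dy":0,"dz":0,"yaw":0.15}]'
python3 -c "
from workcell import bot
s=bot.observe();print(s['tool_rot'][2],s['moment'],s['qpos'][6])"
python3 -m crank '[{"hand":1,"dx":0,"dy":0,"dz":0,"yaw":0.02},{"hand":1,"dx":0,"dy":0,"dz":0,"yaw":0.04},{"hand":1,"dx":0,"dy":0,"dz":0,"yaw":0.04}]'
python3 -c "
from workcell import bot
s=bot.observe();print(s['tool_rot'][2],s['moment'],s['qpos'][6])"
```

```text
clock: 54.95
position: [0.6028, 0.0315, 0.1107]
tool_rot: [-1.571, 0.0, -1.843]
force: [-0.6, -1.5, 7.7]
grip_width: 0.0182
-1.842899848790817 [-0.40424564  0.30045439  0.10631672] -2.082963127362753
clock: 55.2
position: [0.6028, 0.0316, 0.1106]
tool_rot: [-1.571, 0.0, -1.882]
force: [0.6, -0.6, 7.0]
grip_width: 0.0186
-1.8819795141997901 [-0.38718534  0.38256068  0.18155058] -2.114431351668537
```

```bash
for k in 1; do python3 -m crank '[{"hand":1,"dx":0,"dy":0,"dz":0,"yaw":0.02},{"hand":1,"dx":0,"dy":0,"dz":0,"yaw":0.04},{"hand":1,"dx":0,"dy":0,"dz":0,"yaw":0.04}]'
python3 -c "
from workcell import bot
s=bot.observe();print(s['tool_rot'][2],s['moment'],s['qpos'][6])"; done
python3 -m crank '[{"hand":1,"dx":0,"dy":0,"dz":0,"yaw":0.02},{"hand":1,"dx":0,"dy":0,"dz":0,"yaw":0.03},{"hand":1,"dx":0,"dy":0,"dz":0,"yaw":0.03}]'
python3 -c "
from workcell import bot
s=bot.observe();print(s['tool_rot'][2],s['moment'],s['qpos'][6])"
```

```text
clock: 55.45
position: [0.6024, 0.0312, 0.1106]
tool_rot: [-1.571, -0.001, -1.921]
force: [-1.0, -4.2, 8.6]
grip_width: 0.0187
-1.9209584021819275 [-1.15042016  0.91922714  1.37278686] -2.145978114469674
clock: 55.7
position: [0.6024, 0.0312, 0.1106]
tool_rot: [-1.571, -0.001, -1.949]
force: [-2.0, -4.4, 9.4]
grip_width: 0.0187
-1.9488735043854195 [-1.19264558  1.06653171  2.59302466] -2.1687559472262627
```

The twist moment has risen from 0.2 to 2.6 N m, so the stop is reached. I'll relax the torque, release, and look.

```bash
python3 -m crank '[{"hand":1,"dx":0,"dy":-0.5,"dz":0,"yaw":-0.02},{"hand":1,"dx":0,"dy":-0.5,"dz":0,"yaw":-0.025},{"hand":1,"dx":0,"dy":-0.5,"dz":0,"yaw":-0.025},{"hand":0.6,"dx":0,"dy":-0.5,"dz":0,"yaw":-0.025},{"hand":0.6,"dx":0,"dy":-0.5,"dz":0,"yaw":-0.025},{"hand":0.6,"dx":0,"dy":-0.5,"dz":0,"yaw":-0.025},{"hand":0.5,"dx":0,"dy":-10,"dz":0,"yaw":-0.025},{"hand":0.5,"dx":0,"dy":-40,"dz":0,"yaw":-0.025},{"hand":0.5,"dx":0,"dy":-75,"dz":0,"yaw":-0.025},{"hand":0.5,"dx":0,"dy":-110,"dz":0,"yaw":-0.025},{"hand":0.5,"dx":0,"dy":-130,"dz":0,"yaw":-0.025},{"hand":0.5,"dx":0,"dy":-130,"dz":0,"yaw":-0.025}]'
python3 -m crank '[{"hand":0.5,"dx":0,"dy":0,"dz":0,"yaw":0},{"hand":0.5,"dx":0,"dy":0,"dz":0,"yaw":0},{"hand":0.5,"dx":0,"dy":0,"dz":0,"yaw":0}]'
python3 - <<'E'
from h import *
s=bot.observe();print(s['position'],s['tool_rot'],s['force'])
i,im=grab('wrist','w43');crop(im,170,60,220,210,3,'c43')
E
```

```text
clock: 56.7
position: [0.6046, 0.0319, 0.2459]
tool_rot: [-1.565, 0.004, -1.928]
force: [-0.3, 0.0, -0.6]
grip_width: 0.0427
clock: 56.95
position: [0.6023, 0.0315, 0.2397]
tool_rot: [-1.572, -0.001, -1.928]
force: [0.5, -0.3, -0.6]
grip_width: 0.0426
[0.60230859 0.03152279 0.23967208] [-1.57213548e+00 -5.42233403e-04 -1.92807445e+00] [ 0.4618278  -0.29566122 -0.59075669]
```

View pics/w43.png

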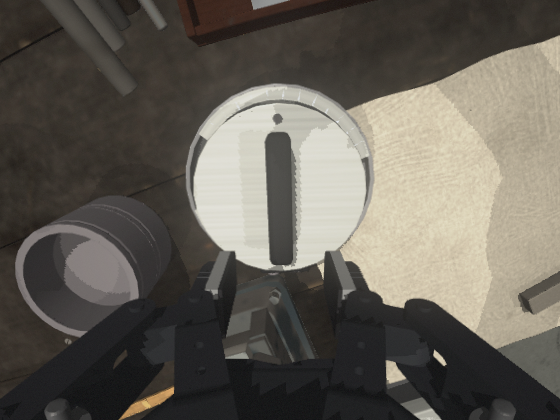

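View pics/c43.png

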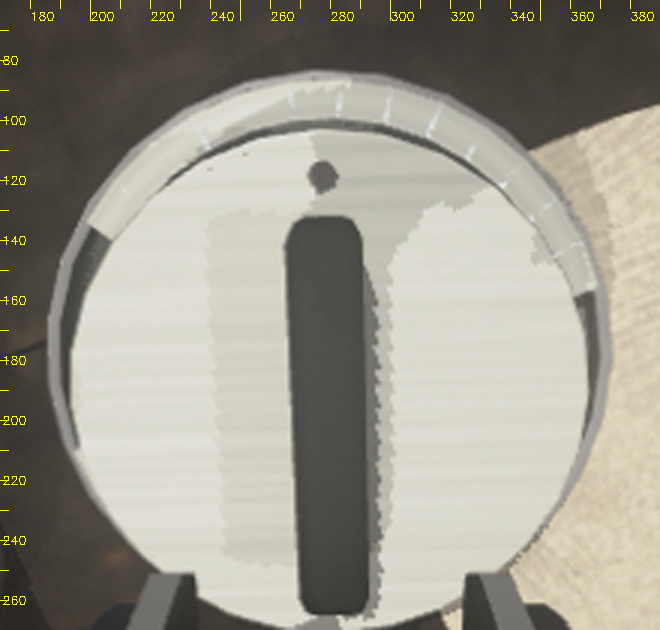

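```bash
python3 - <<'E'
from h import *
i=bot.camera_info('wrist')
bar(i,(278,133),(282,263.5),.137)
g=lambda *L:[(170+x/3,60+y/3) for x,y in L]
c=np.array([.603,.0312])
for p in g((90,224),(111,240),(596,290),(575,297)):
    q=px2w(i,p,.058)[0][:2]-c;print(np.hypot(*q).round(4),np.degrees(np.arctan2(q[1],q[0])).round(1))
fit(i,g((70,380),(588,380),(325,130),(325,630),(150,205)),.100,.079)
s=bot.observe()
grab('scene','s43');_,im=grab('top','t43')
E
```

```text
ctr [0.6049 0.0295] len 0.1078 ang 161.2 yaw cmd rad -0.029 rel(z=.05) [0.8, 189.6, 3.4]
0.0925 37.5
0.084 38.2
0.0945 -93.8
0.0872 -94.0
ctr [0.6027 0.0305 0.0779] res mm [ 0.6  0.2  0.2 -0.3 -0.7]
```

View pics/s43.png

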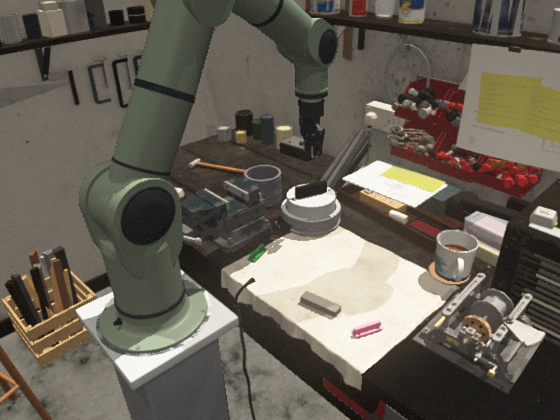

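View pics/t43.png

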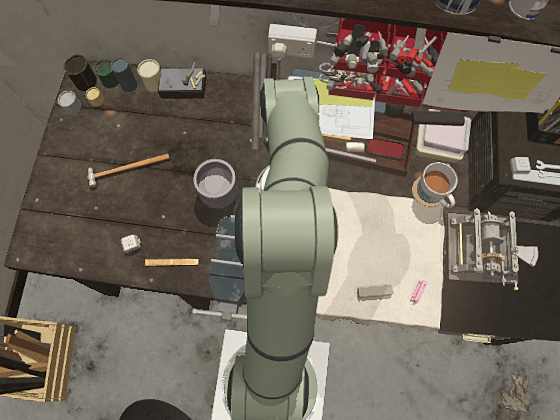

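```bash
python3 -c "
from workcell import bot
s=bot.observe();print(s['clock'],s['position'],s['grip_width'],s['force'])
print(bot.job_done())"
```

```text
57.1 [0.60250425 0.03147695 0.23969123] 0.042688368757615204 [ 0.18806854  0.57124705 -0.35629179]
the job is handed in; nothing more can be done
None
```

The job is done and was handed in at 57 s. The top tub stands in the recess with all three links and three tees in it. The cap went down through the gaps and was twisted clockwise to its stop, and everything was let go.

- **Cap:** it did not lift during the turn, and the twist moment rose from 0.2 to about 2.6 N m at the stop. Its x axis measured -18.8° against about -18° for the machine, with the centre within about 2 mm.
- **Click:** I could not read the detent. I judge it locked only from the stop and the angle.
- **Other items:** the top view showed the tape measure, folding rule and oilstone where they started. The two lower tubs looked in place, and the green and pink look-alikes were not touched. The green one is hidden by the arm in the last top view but shows in the scene view. The gripper ended open, clear above the cap.

**What did not go cleanly:**
- One link slipped out of the first grasp and was picked up on the second try.
- One tee moved during the run without being touched.
- The last tee appears to lie on its side in the tub, but below the rim.
- Machine-centre readings differed by up to 6 mm depending on the camera's side, so I used the average.

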